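# Draw a weld coupon home in its jig and weight it down

## Robot

A 7-joint arm with a two-finger parallel gripper is mounted at the origin on the work surface. World frame = base frame: x ahead of the robot, y to its left, z up, the work surface at z = 0. Lengths are in m, angles in rad, forces in N, time in s.
With the tool pointing down it reaches from about 0.4 to 0.85 m from the base axis. Payload 10.4 kg.
Tool frame: the origin (TCP) lies midway between the tips of the shut fingers; the grasp point (between the pads) lies 19 mm behind it (grip_point_offset is the x of the grasp point in the tool frame, in m); x points along the fingers, y is the direction in which the jaws open and shut, and the axes are right-handed (so a half turn about x gives the same grasp; the last joint's range is limited). The gripper opens to 85 mm and grips with 20 to 120 N. Pads are 22 mm wide; open, the fingers measure 114 mm over their backs; the gripper's body (76 mm by 85 mm) begins 54 mm behind the grasp point. The pads swing forward as they close: fully open they stand 13 mm farther back than shut.
Start: joints at [1.228, 0.332, -0.065, 1.46, 0.022, 1.35, -0.088], TCP at [0.197, -0.593, 0.201] pointing down, gripper open.
Joint ranges: [-2.6, 2.6], [-0.5, 2.12], [-1.47, 1.34], [0.16, 2.42], [-1.27, 4.41], [0.06, 2.06], [-2.6, 2.6]. Speed limits (rad/s): [2.22, 2.22, 2.79, 2.79, 3.14, 3.14, 3.14].

## Interface

Orientations are given as a 3x3 rotation matrix whose columns are the frame's x, y, z axes.
In Python, from station import get_state, snapshot, hand_in, grip_point_offset gives the robot as it stands.
- The arm moves only by the tool step_arm, never from a script. Its argument "targets" is text: rows parted by semicolons, each of 4 numbers parted by spaces: the shift along the world's x, y, z in cm, then the turn about the world's z in rad. A call has 1 to 12 rows; each row shifts and turns the commanded pose from where the row before left it; what a row does not reach is not made up. A row lasts 1/12 s, in which the tool goes at most 41.7 mm and 7.16 degrees, less where a joint would pass 70% of its speed; a pose out of reach is approached as far as the arm can. A call is refused whole if a number of a shift passes 4.17 or a number of a turn 0.125, either way. A call with a gripper value outside its range is refused whole. "hand" is the gripper command: -1 is shut, 1 is fully open, values between are in proportion, set as the call begins (left out, the last holds). The fingers move at their own pace and stop on an object; "newtons" is the grip in N (left out, the last holds). Time passes only in rows, so rows that do not move let the fingers close. It gives the time, the measured TCP pose, the force and the opening at its end, in the units of the state.
- get_state(): the state, without advancing time (a new reading comes with each control period).
- snapshot(name): name is "scene" or "top" or "wrist"; returns a dict with "image" (400x640x3 uint8, red, green, blue), "fx", "fy", "cx", "cy" (pixels), "R" (3x3) and "t" (3): a world point X has camera coordinates R X + t; the wrist camera has in their place "mount" (4x4, takes a point from camera to tool coordinates, whose origin is the TCP and whose axes are the tool frame's). Camera axes: x right, y down, z forward; pixel columns grow to the right and rows downward; lengths in m; the calibration is good to about 2 mm. A picture is of the moment at which its call begins: read the wrist's pose just before it. There is no depth.
- hand_in(): hands the job in, once; it reports no verdict.
The state is a dict: "clock": time; "joints": joint angles; "qd": joint speeds; "tau": joint torques, N m; "ee_pos": TCP position; "tcp_rot": TCP orientation; "wrist_force": force on the tool from outside, world axes, zero at the start; "torque": the same for the moment, N m; "width": finger opening in m.
Only numpy, scipy, OpenCV 4.12 (cv2) and the standard library are available. Lean on these libraries where they do the work, as an engineer would, in place of code of your own. Each camera call takes 0.05 s, during which the arm holds its last target.

## Task

Press gently on top of the exposed end of the flat steel plate in the welding jig and draw it toward the robot, out from under the bridge, until its near edge is fully home against the stop; the bed is sprung and gives way more and more toward the stop, so feel the pressure, follow the plate down and keep a light, steady press all the way. Then pick up the round hold-down weight by its knob and gently set it upright, flat on the middle of the plate, let go, and leave the plate home against the stop and everything else on the bench where it was.

Things in the scene. Friction and masses are not known exactly. Their poses are not given: they have to be found in the camera images.
- stop (a point): Middle of the stop's inner face in the jig, 6 mm above the bed (level with the top of a plate that is home), about 44 mm above the bench; +x points along the channel away from the stop, y across, z square to the bed. The bed is level when unloaded. It is a sprung rocker: it tips down toward the stop under a press, by some 8 mm at the stop for 13 N there, and comes back. Stop and side rails stand 8 mm above the bed.
- bridge (a point): Middle of the near edge of the top of the grey bridge over the channel, 165 mm from the stop and 11 mm above the plate's top level; the bridge runs 80 mm further along +x, with a 6 mm gap over the plate. Outside the rails cheeks at y = +-70 mm, 120 to 230 mm from the stop, rise up to 58 mm above the bench. Nothing stands over the channel between stop and bridge. The channel is 84 mm wide.
- plate_near (a point): Middle of the near (robot-side) edge of the loose steel plate, on its top face. x runs along the plate away from the stop, y across, z up. Plate: 140 (x) x 80 x 6 mm, about 0.5 kg, rigid. It lies on the bed between the rails with 2 mm play a side, its far part under the bridge, its near end open; it starts 60 to 90 mm from the stop. Home: this point meets stop.
- plate_mid (a point): Centre of the same plate's top face, 70 mm along its x from plate_near. The plate slides on the bed at roughly 0.2 of the load on it, less than the grip of finger pads on it: pressing down with about 10 to 15 N is enough to draw it; more than 35 N is too hard.
- weight_knob (a point): Grip point on the hold-down weight: a dark steel disc 52 mm across and 28 mm high with an upright round knob 24 mm across and 38 mm high on its top (66 mm high in all, about 0.57 kg). This point is on its axis, 50 mm above its underside, 16 mm below the knob's top; z is up. It stands on the bench to the left or right of the jig.
- offcut_mid (a point): Bystander: plain round bar offcut without a knob, 42 mm across, 52 mm high, standing on the other side of the jig; this point is its centre.
- spare: Bystander: spare dark steel plate 120 x 70 x 6 mm lying on the bench; origin at the centre of its underside.
- angle: Bystander: piece of steel angle 130 mm long, 40 mm high and wide, lying on the bench; origin under its centre.
- hammer: Bystander: hammer lying near the left edge of the bench; origin under its middle.
- brush: Bystander: brush lying near the right edge of the bench; origin under its middle.
- jar: Bystander: closed jar 70 mm across, 90 mm high; origin at the centre of its underside.
- square: Bystander: triangular steel setting square standing on its edge, 90 mm long, 72 mm high; origin under its middle.

How it is judged:
On the way, in this order (a step that is already met when the one before it is completed fails the run):
1. the plate is being drawn by fingers pressing on top of it (contact force between the fingers and plate above 0.5 N and distance of plate_near from where it was at the start of the episode above 0.015 m and z of the grasp point in the frame of plate_mid above 0.003 m and x of plate_near in the frame of stop above 0.006 m), for 0.05 s.
2. the plate's near edge is home against the stop (x of plate_near in the frame of stop between -0.003 and 0.002 m and z of plate_near in the frame of stop between -0.003 and 0.003 m), for 0.2 s.
3. the weight stands flat on the plate (z of weight_knob in the frame of plate_mid between 0.047 and 0.053 m and x of weight_knob in the frame of plate_mid between -0.045 and 0.045 m and y of weight_knob in the frame of plate_mid between -0.02 and 0.02 m and angle between weight_knob's own z axis and vertical below 0.16 rad), for 0.2 s.
At the end, for the whole second after the job is handed in: The plate lies flat in the channel with the middle of its near edge within 2 mm of the stop, and the weight stands upright and flat on the plate, its axis within 45 mm along and 20 mm across of the plate's centre, released and at rest (all of step 2 and all of step 3 and linear speed of each of plate, weight below 0.01 m/s and contact force between the fingers and weight below 0.1 N); the robot touches nothing.
It fails at once if the fingers press on the plate with more than 35 N (contact force between the fingers and plate above 35 N).
It fails at once if the weight comes down on the plate with more than 40 N (contact force between weight and plate above 40 N).
It fails at once if another thing on the bench is moved by more than 20 mm (distance of any of offcut_mid, spare, angle, hammer, brush, jar, square from where it was at the start of the episode above 0.02 m).
It also fails if it takes over 61 s, if anything falls off the work surface, if the arm or the gripper's body presses on something with over 40 N, if the wrist force passes 120 N, or if a joint passes its speed limit or range.

## Working session

There is one attempt and no reset: what is moved stays moved. The work goes in short steps, Python scripts to look and compute and a tool call to move; the robot and the scene stay as the last step left them, time stands still between calls to the robot, and variables do not carry over. Pictures are saved under pics/ and viewed, and the job is handed in when it is done.

Besides the shell and the picture viewer there is one more tool, called after "Request:" by a JSON object that holds its "name" and its "arguments". step_arm: Moves the arm, as the interface text tells. Its arguments: {"type":"object","properties":{"targets":{"type":"string"},"hand":{"type":"number"},"newtons":{"type":"number"}},"required":["targets"]}

```bash
ls; mkdir -p pics; python3 - <<'E'
from station import *
import station,cv2
print(grip_point_offset)
s=get_state();print(s)
for n in("scene","top","wrist"):
    d=snapshot(n);cv2.imwrite(f"pics/{n}0.png",d["image"][:,:,::-1])
    print(n,{k:v for k,v in d.items() if k!="image"})
E
```

```text
pics
-0.0187
{'clock': 0.0, 'joints': array([ 1.22842917,  0.33287112, -0.06468285,  1.46098095,  0.02161666,
        1.34990919, -0.08846751]), 'qd': array([ 7.24538846e-05, -7.53449762e-04, -1.52267794e-03,  4.40697456e-04,
       -4.26478176e-04,  2.05004886e-05,  9.70481210e-04]), 'tau': array([ 1.33287335e-04, -6.25439501e+01,  4.91973257e-02, -3.91594148e+01,
        1.62901398e-02,  9.98156233e-03,  2.27847846e-05]), 'ee_pos': array([ 0.19630331, -0.59290775,  0.20029749]), 'tcp_rot': array([[-5.49541913e-04,  3.14384780e-01, -9.49295480e-01],
       [ 1.36631988e-03, -9.49294501e-01, -3.14385247e-01],
       [-9.99998916e-01, -1.46980915e-03,  9.21269429e-05]]), 'wrist_force': array([ 0.45157869,  0.40859054, -0.28239365]), 'torque': array([-0.01153273,  0.00183825, -0.00591893]), 'width': 0.08507955931292596}
scene {'fx': 366.00315580131195, 'fy': 366.00315580131195, 'cx': 318.9284608314989, 'cy': 198.65392106851863, 'R': array([[-0.35481101,  0.93492652, -0.00464232],
       [ 0.78700289,  0.29598513, -0.54131254],
       [-0.50471339, -0.19571716, -0.84080865]]), 't': array([ 0.18593567, -0.37940943,  1.57667254])}
top {'fx': 399.0070399097508, 'fy': 399.0070399097508, 'cx': 325.2752832393719, 'cy': 201.4238202957486, 'R': array([[-0.01863353, -0.99979475, -0.00795308],
       [-0.98651829,  0.01967844, -0.16246361],
       [ 0.16258676,  0.00481859, -0.98668248]]), 't': array([2.69447204e-04, 5.14127072e-01, 1.13379979e+00])}
wrist {'fx': 344.4789192564996, 'fy': 344.4789192564996, 'cx': 320.95195796296724, 'cy': 194.7513425005037, 'mount': array([[-4.21139024e-04, -2.56882615e-01,  9.66442520e-01,
        -1.73000315e-01],
       [ 9.99999432e-01, -1.05418272e-03,  1.55557695e-04,
        -1.42024039e-07],
       [ 9.78846940e-04,  9.66442037e-01,  2.56882913e-01,
        -6.48649542e-02],
       [ 0.00000000e+00,  0.00000000e+00,  0.00000000e+00,
         1.00000000e+00]])}
```

View pics/scene0.png

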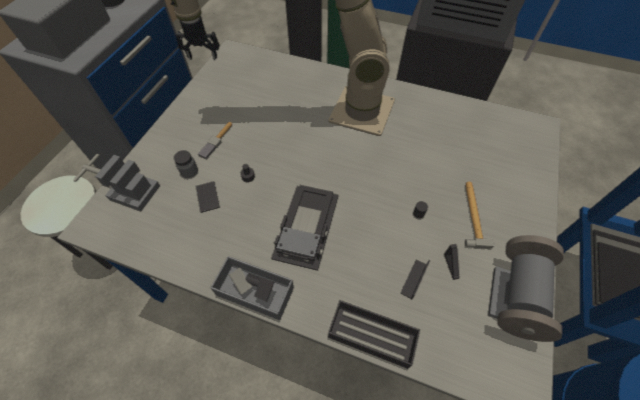

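View pics/top0.png

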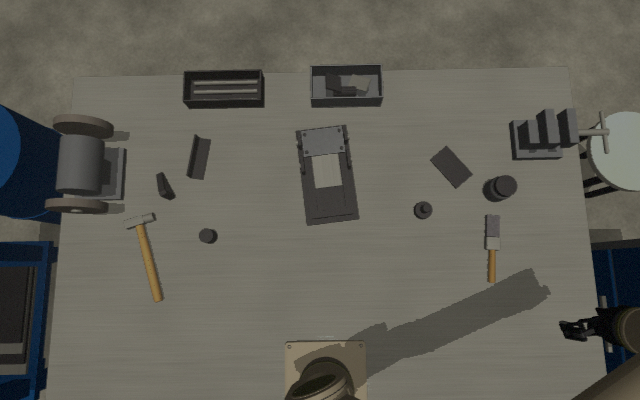

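View pics/wrist0.png

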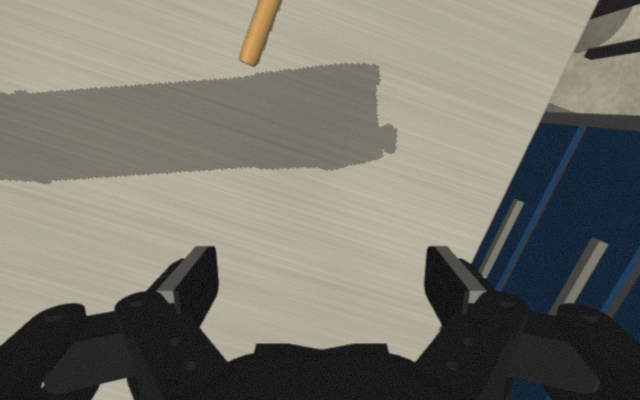

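```bash
python3 - <<'E'
import cv2
a=cv2.imread("pics/top0.png")[110:240,270:470]
b=cv2.imread("pics/scene0.png")[150:280,220:420]
cv2.imwrite("pics/topz.png",cv2.resize(a,(800,520),interpolation=cv2.INTER_CUBIC))
cv2.imwrite("pics/scz.png",cv2.resize(b,(800,520),interpolation=cv2.INTER_CUBIC))
E
```

```text
(no output)
```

View pics/topz.png

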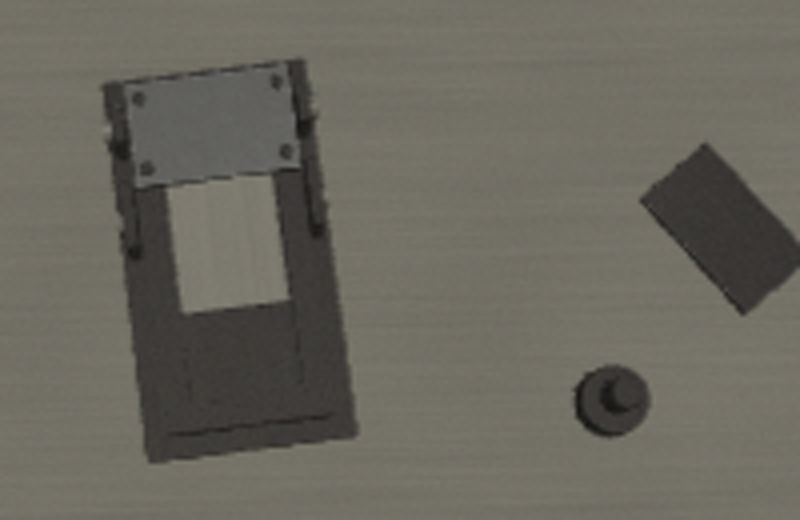

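View pics/scz.png

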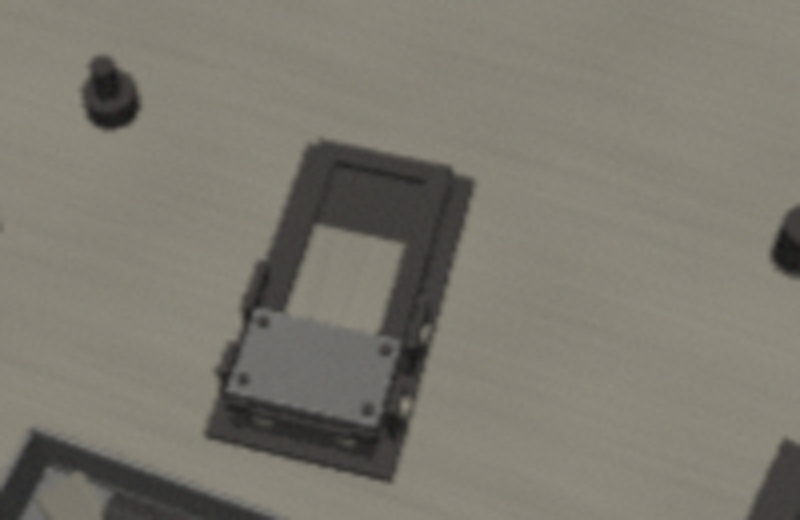

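```bash
cat > h.py <<'E'
import numpy as np,cv2
from station import *
def cam(name):
    s=get_state(); d=snapshot(name)
    if name=="wrist":
        M=d["mount"];Rt=np.array(s["tcp_rot"]);R=Rt@M[:3,:3];c=Rt@M[:3,3]+s["ee_pos"]
        d["Rc"]=R;d["c"]=c
    else: d["Rc"]=d["R"].T;d["c"]=-d["R"].T@d["t"]
    return d
def save(d,f):
    np.savez("pics/"+f+".npz",**d); cv2.imwrite("pics/"+f+".png",d["image"][:,:,::-1])
def load(f): return dict(np.load("pics/"+f+".npz"))
def ray(d,u,v):
    r=d["Rc"]@np.array([(u-d["cx"])/d["fx"],(v-d["cy"])/d["fy"],1]);return d["c"],r/np.linalg.norm(r)
def plane(d,u,v,z):
    c,r=ray(d,u,v);return c+r*(z-c[2])/r[2]
def proj(d,X):
    p=d["Rc"].T@(np.array(X)-d["c"]);return np.array([d["fx"]*p[0]/p[2]+d["cx"],d["fy"]*p[1]/p[2]+d["cy"]])
def tri(obs):
    A=np.zeros((3,3));b=np.zeros(3);L=[]
    for d,u,v in obs:
        c,r=ray(d,u,v);P=np.eye(3)-np.outer(r,r);A+=P;b+=P@c;L.append((c,r))
    X=np.linalg.solve(A,b);return X,[np.linalg.norm((np.eye(3)-np.outer(r,r))@(X-c)) for c,r in L]
E
python3 - <<'E'
from h import *
t=cam("top");s=cam("scene");save(t,"t1");save(s,"s1")
T=lambda x,y:(270+(x+.5)/4-.5,110+(y+.5)/4-.5)
S=lambda x,y:(220+(x+.5)/4-.5,150+(y+.5)/4-.5)
pts={"pl_L":((180,312),(405,241)),"pl_R":((290,298),(313,225)),"stopL":((170,435),(424,181)),"stopR":((333,414),(335,162)),
"brL":((135,188),(402,348)),"brR":((300,166),(250,310)),"knobtop":((623,393),(103,66)),"spareC":((0,0),(0,0))}
for k,(a,b) in pts.items():
    if k=="spareC":continue
    X,e=tri([(t,*T(*a)),(s,*S(*b))]);print(k,X.round(4),np.round(e,4),plane(t,*T(*a),.044).round(4))
E
```

```text
pl_L [0.5555 0.0202 0.0466] [0.0009 0.0009] [0.5557 0.0211 0.044 ]
pl_R [ 0.5655 -0.0613  0.0413] [0.0007 0.0007] [ 0.5646 -0.0605  0.044 ]
stopL [0.4713 0.019  0.0193] [0.0123 0.0123] [0.4643 0.0297 0.044 ]
stopR [ 0.4799 -0.0852  0.0094] [0.007 0.007] [ 0.4774 -0.0898  0.044 ]
brL [0.6511 0.0531 0.0446] [0.0004 0.0004] [0.6511 0.0535 0.044 ]
brR [ 0.6648 -0.0733  0.0506] [0.0032 0.0032] [ 0.6656 -0.0706  0.044 ]
knobtop [ 0.4867 -0.2995  0.062 ] [0.0017 0.0017] [ 0.4887 -0.3024  0.044 ]
```

Request:
{"name": "step_arm", "arguments": {"targets": "2.6 2.6 0 -0.02;2.6 2.6 0 -0.02;2.6 2.6 0 -0.02;2.6 2.6 0 -0.02;2.6 2.6 0 -0.02;2.6 2.6 0 -0.02;2.6 2.6 0 -0.02;2.6 2.6 0 -0.02;2.6 2.6 0 -0.02;2 2 0 -0.02;0 0 0 0;0 0 0 0", "hand": 1}}

```text
clock: 1.25
ee_pos: [0.4517, -0.3377, 0.201]
tcp_rot: [[0.0, 0.123, -0.992], [0.0, -0.992, -0.123], [-1.0, -0.0, -0.0]]
wrist_force: [-0.9, -0.5, -0.0]
width: 0.0857
```

```bash
python3 - <<'E'
from h import *
print(get_state()['ee_pos'],get_state()['clock'],get_state()['qd'].round(3))
d=cam("wrist");save(d,"w1")
E
```

```text
[ 0.45166914 -0.33772162  0.201015  ] 1.25 [ 0.04  -0.002  0.048  0.004  0.01   0.001  0.02 ]
```

View pics/w1.png

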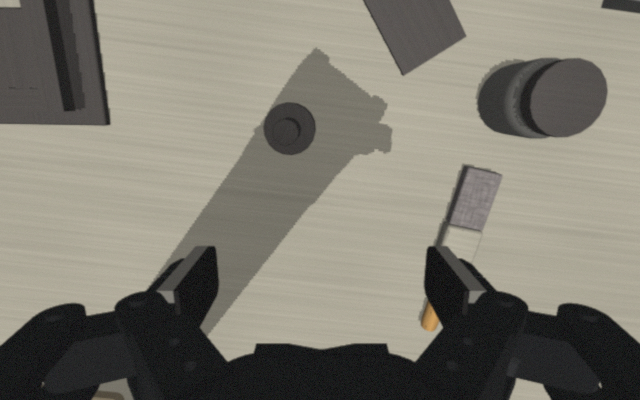

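Request:
{"name": "step_arm", "arguments": {"targets": "0.5 3.9 0 0;0.5 3.9 0 0;0.5 3.9 0 0;0.5 3.9 0 0;0.5 3.9 0 0;0.5 3.9 0 0;0.5 3.9 0 0;0.5 3.5 0 0;0 0 0 0;0 0 0 0;0 0 0 0", "hand": -1, "newtons": 20}}

```text
clock: 2.22
ee_pos: [0.4903, -0.0333, 0.2011]
tcp_rot: [[-0.0, 0.117, -0.993], [-0.001, -0.993, -0.117], [-1.0, 0.001, 0.0]]
wrist_force: [-0.0, -0.3, 0.8]
width: -0.0001
```

```bash
python3 - <<'E'
from h import *
print(get_state()['ee_pos'],get_state()['clock'],get_state()['qd'].round(3))
d=cam("wrist");save(d,"w2")
E
```

```text
[ 0.49033359 -0.03330982  0.20107459] 2.2167 [ 0.013  0.     0.012  0.    -0.002 -0.    -0.003]
```

View pics/w2.png

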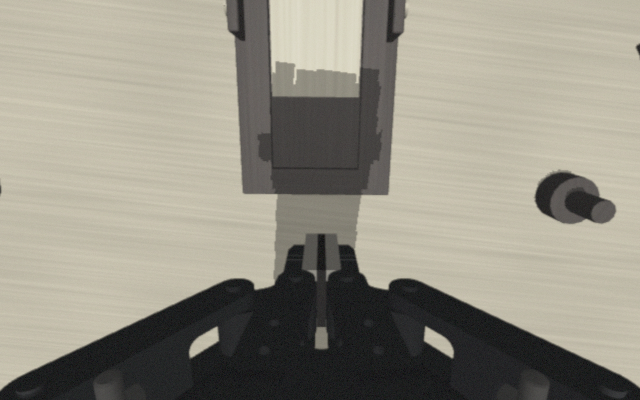

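```bash
python3 - <<'E'
from h import *
w=load("w2");w1=load("w1");t=load("t1");s=load("s1")
T=lambda x,y:(270+(x+.5)/4-.5,110+(y+.5)/4-.5)
S=lambda x,y:(220+(x+.5)/4-.5,150+(y+.5)/4-.5)
for n,a,b,c in(("pL",(272,97),(180,312),(405,241)),("pR",(361,97.5),(290,298),(313,225))):
    print(n,tri([(w,*a),(t,*T(*b)),(s,*S(*c))]),plane(w,*a,.044))
for n,a in(("stL",(272,168)),("stR",(359,167.5))): print(n,plane(w,*a,.046))
print("knobtop",tri([(w,600,211),(w1,286,131),(t,*T(623,393)),(s,*S(103,66))]))
print("knobtop w",tri([(w,600,211),(w1,286,131)]))
g=cv2.cvtColor(w["image"],cv2.COLOR_RGB2GRAY)
print(g[85:105,300],g[155:180,315]); 
z=cv2.resize(w["image"][60:210,220:420,::-1],(800,600),interpolation=cv2.INTER_CUBIC);cv2.imwrite("pics/w2z.png",z)
E
```

```text
pL (array([0.55522818, 0.01984494, 0.04605846]), [np.float64(0.0006427299083610626), np.float64(0.0011796901072762427), np.float64(0.0006087649962714279)]) [0.55499219 0.01952347 0.044     ]
pR (array([ 0.56494122, -0.061748  ,  0.04081398]), [np.float64(0.0009779074205089882), np.float64(0.0011574333320701926), np.float64(0.0006189411247007439)]) [ 0.56410373 -0.06202872  0.044     ]
stL [0.48921201 0.01396647 0.046     ]
stR [ 0.49945753 -0.06939004  0.046     ]
knobtop (array([ 0.48723708, -0.30052975,  0.061449  ]), [np.float64(0.0005359842913413603), np.float64(0.0016191887392546628), np.float64(0.0025839130587670795), np.float64(0.0009801649188869448)])
knobtop w (array([ 0.48773775, -0.30157262,  0.06110557]), [np.float64(0.0006201010043401458), np.float64(0.0006201010043400249)])
[142 143 142 142 145 143 140 144 142 139 140 117  83  72  68  68  67  66
  69  69] [67 68 66 66 67 66 61 64 66 64 63 64 60 49 60 63 65 67 65 65 66 65 69 66
 69]
```

View pics/w2z.png

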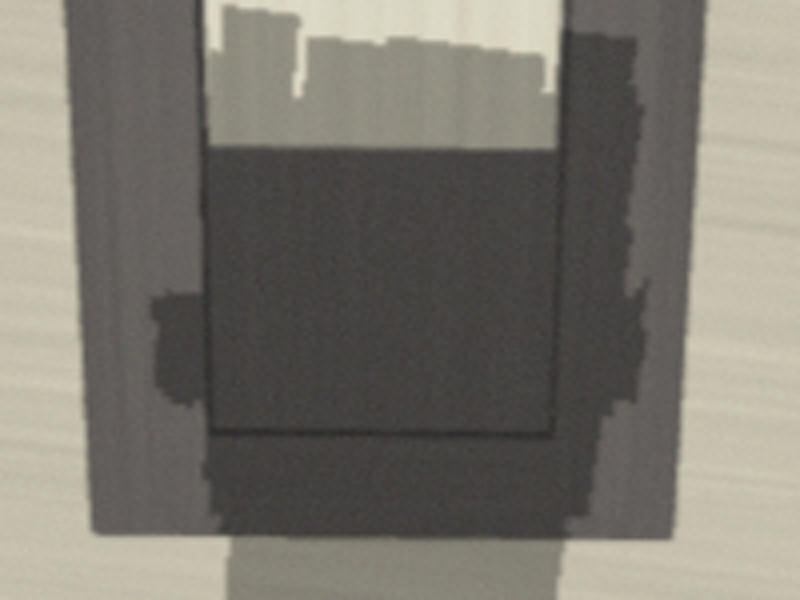

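Request:
{"name": "step_arm", "arguments": {"targets": "3 0.4 0 0;3 0.4 -1 0;3 0.4 -2.5 0;2.9 0.4 -2.5 0;0 0 -2.5 0;0 0 -2.5 0;0 0 -1.5 0;0 0 -1 0;0 0 0 0;0 0 0 0"}}

```text
clock: 3.1
ee_pos: [0.6096, -0.0166, 0.0664]
tcp_rot: [[-0.0, 0.118, -0.993], [-0.0, -0.993, -0.118], [-1.0, 0.0, 0.0]]
wrist_force: [0.6, 0.6, 1.1]
width: -0.0003
```

```bash
python3 - <<'E'
from h import *
s=get_state();print(s['ee_pos'],s['clock'],s['wrist_force'])
d=cam("wrist");save(d,"w3")
E
```

```text
[ 0.60959706 -0.01664396  0.06643525] 3.1 [0.55923874 0.62920126 1.09519308]
```

View pics/w3.png

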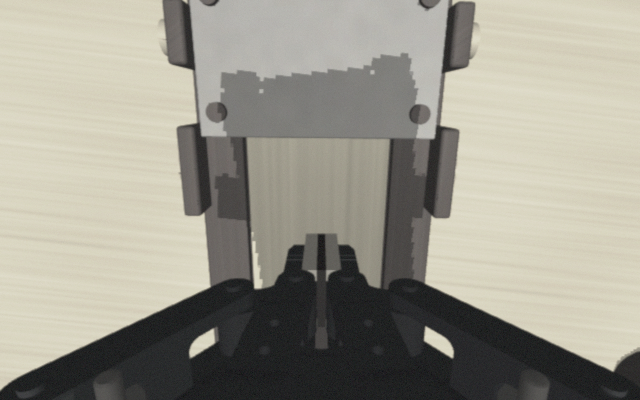

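Request:
{"name": "step_arm", "arguments": {"targets": "0 0 -0.7 0;0 0 -0.7 0;0 0 -0.3 0;0 0 0 0;0 0 0 0"}}

```text
clock: 3.57
ee_pos: [0.6094, -0.0153, 0.049]
tcp_rot: [[-0.0, 0.12, -0.993], [-0.0, -0.993, -0.12], [-1.0, -0.0, 0.0]]
wrist_force: [-0.4, -0.7, 0.4]
width: -0.0002
```

Request:
{"name": "step_arm", "arguments": {"targets": "0 0 -0.15 0;0 0 -0.15 0;0 0 0 0"}}

```text
clock: 3.82
ee_pos: [0.6094, -0.0153, 0.0459]
tcp_rot: [[-0.0, 0.12, -0.993], [-0.0, -0.993, -0.12], [-1.0, 0.0, 0.0]]
wrist_force: [0.1, -0.2, -0.6]
width: 0.0001
```

Request:
{"name": "step_arm", "arguments": {"targets": "0 0 -0.1 0;0 0 -0.1 0;0 0 0 0"}}

```text
clock: 4.07
ee_pos: [0.6094, -0.0153, 0.0439]
tcp_rot: [[-0.0, 0.12, -0.993], [-0.0, -0.993, -0.12], [-1.0, 0.0, 0.0]]
wrist_force: [0.6, 0.8, -0.3]
width: 0.0001
```

Request:
{"name": "step_arm", "arguments": {"targets": "0 0 -0.1 0;0 0 0 0"}}

```text
clock: 4.23
ee_pos: [0.6095, -0.0153, 0.043]
tcp_rot: [[-0.0, 0.12, -0.993], [-0.0, -0.993, -0.12], [-1.0, 0.0, 0.0]]
wrist_force: [-1.5, -0.5, 0.1]
width: -0.0002
```

Request:
{"name": "step_arm", "arguments": {"targets": "0 0 -0.1 0;0 0 0 0"}}

```text
clock: 4.4
ee_pos: [0.6094, -0.0153, 0.042]
tcp_rot: [[-0.0, 0.12, -0.993], [-0.0, -0.993, -0.12], [-1.0, 0.0, 0.0]]
wrist_force: [-0.1, -0.3, 0.4]
width: -0.0002
```

Request:
{"name": "step_arm", "arguments": {"targets": "0 0 -0.1 0;0 0 0 0"}}

```text
clock: 4.57
ee_pos: [0.6094, -0.0153, 0.041]
tcp_rot: [[-0.0, 0.12, -0.993], [-0.0, -0.993, -0.12], [-1.0, 0.0, 0.0]]
wrist_force: [0.9, -0.2, 1.2]
width: -0.0001
```

Request:
{"name": "step_arm", "arguments": {"targets": "0 0 -0.1 0;0 0 0 0"}}

```text
clock: 4.73
ee_pos: [0.6094, -0.0153, 0.0399]
tcp_rot: [[-0.0, 0.12, -0.993], [-0.0, -0.993, -0.12], [-1.0, 0.0, 0.0]]
wrist_force: [-0.8, -0.1, 0.0]
width: -0.0002
```

Request:
{"name": "step_arm", "arguments": {"targets": "0 0 -0.1 0;0 0 0 0"}}

```text
clock: 4.9
ee_pos: [0.6094, -0.0153, 0.039]
tcp_rot: [[-0.0, 0.12, -0.993], [-0.0, -0.993, -0.12], [-1.0, 0.0, 0.0]]
wrist_force: [0.7, -0.4, 0.0]
width: 0.0001
```

```bash
python3 - <<'E'
from h import *
s=get_state();print(s['ee_pos'],s['clock'],s['wrist_force'],s['torque'])
d=cam("wrist");save(d,"w4")
z=cv2.resize(d["image"][120:300,220:420,::-1],(660,594),interpolation=cv2.INTER_CUBIC);cv2.imwrite("pics/w4z.png",z)
E
```

```text
[ 0.60940765 -0.01532541  0.03895139] 4.9 [ 0.68914453 -0.40006963  0.00330546] [ 0.02049628  0.01904085 -0.03650771]
```

View pics/w4z.png

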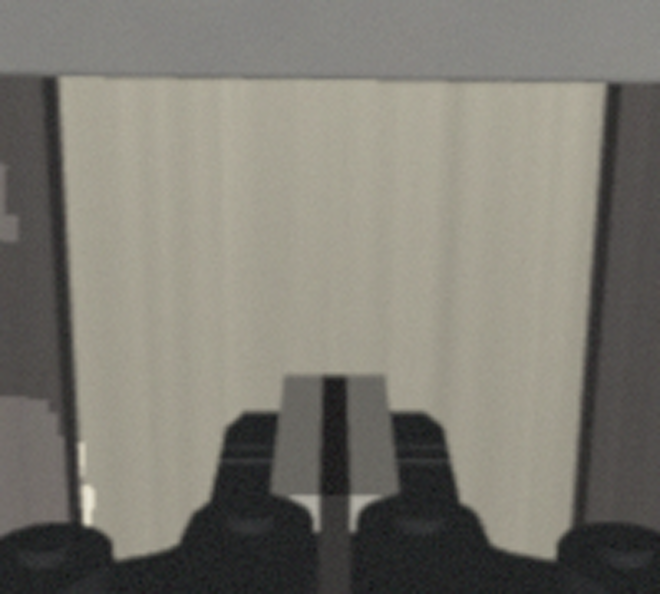

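Request:
{"name": "step_arm", "arguments": {"targets": "0 0 -0.1 0;0 0 0 0"}}

```text
clock: 5.12
ee_pos: [0.6094, -0.0153, 0.038]
tcp_rot: [[-0.0, 0.12, -0.993], [-0.0, -0.993, -0.12], [-1.0, 0.0, 0.0]]
wrist_force: [-0.4, 0.1, -0.6]
width: 0.0001
```

Request:
{"name": "step_arm", "arguments": {"targets": "0 0 -0.1 0;0 0 0 0"}}

```text
clock: 5.28
ee_pos: [0.6094, -0.0153, 0.037]
tcp_rot: [[-0.0, 0.12, -0.993], [-0.0, -0.993, -0.12], [-1.0, 0.0, 0.0]]
wrist_force: [-0.7, -0.2, 0.7]
width: 0.0001
```

Request:
{"name": "step_arm", "arguments": {"targets": "0 0 -0.1 0;0 0 0 0"}}

```text
clock: 5.45
ee_pos: [0.6094, -0.0153, 0.0359]
tcp_rot: [[-0.0, 0.12, -0.993], [-0.0, -0.993, -0.12], [-1.0, 0.0, 0.0]]
wrist_force: [0.4, 0.2, 0.4]
width: 0.0001
```

```bash
python3 - <<'E'
from h import *
s=get_state();print(s['wrist_force'],s['tau'].round(2),s['joints'].round(4))
t=cam("top");sc=cam("scene");save(t,"t5");save(sc,"s5");w=cam("wrist");save(w,"w5")
cv2.imwrite("pics/s5z.png",cv2.resize(sc["image"][130:280,200:400,::-1],(800,600),interpolation=cv2.INTER_CUBIC))
cv2.imwrite("pics/t5z.png",cv2.resize(t["image"][100:250,240:440,::-1],(800,600),interpolation=cv2.INTER_CUBIC))
E
```

```text
[0.37751606 0.22933204 0.43278383] [-4.000e-02 -6.418e+01 -8.010e+00 -3.402e+01  2.000e-02 -4.000e-02
 -1.000e-02] [ 0.3465  0.4903 -0.5029  1.6587  0.2632  1.0607 -1.6871]
```

View pics/s5z.png

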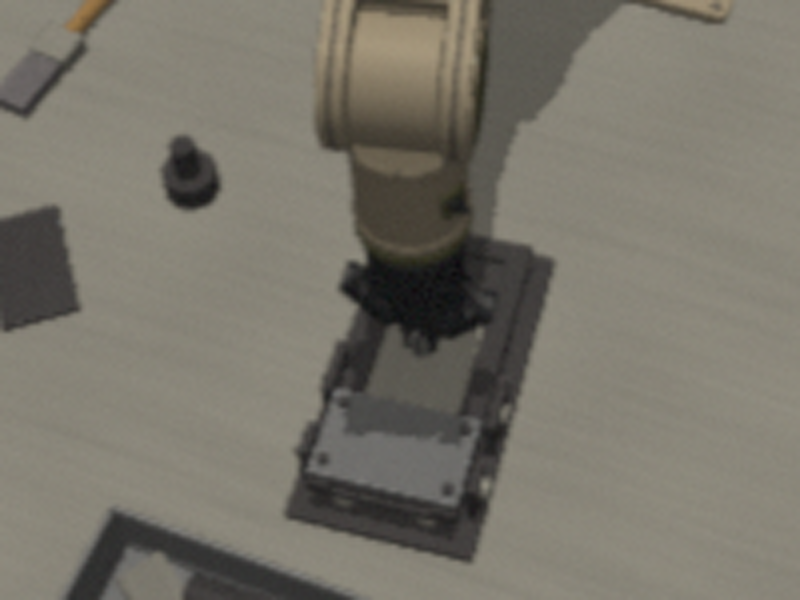

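View pics/w5.png

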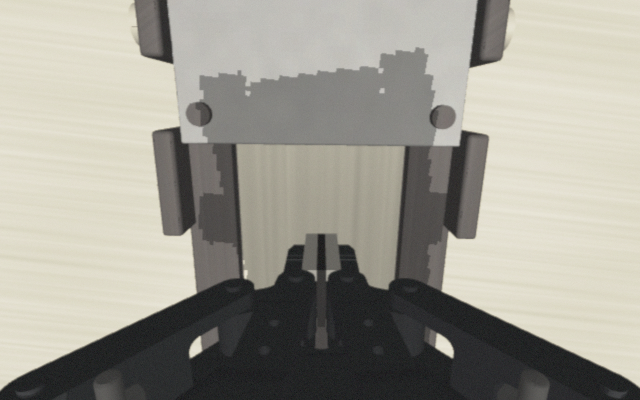

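View pics/t5z.png

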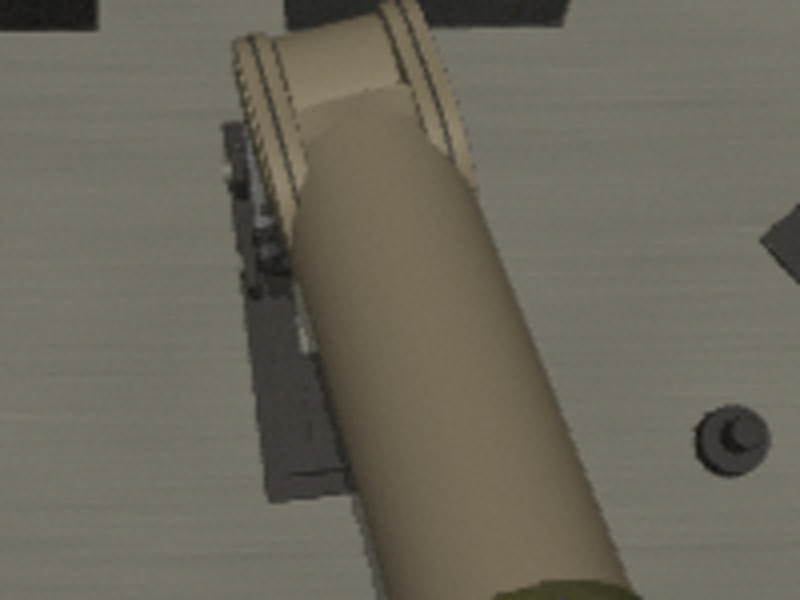

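```bash
python3 - <<'E'
from h import *
a=load("w3");b=load("w5");w2=load("w2")
print(tri([(a,202,136),(b,182,143)]),tri([(a,434,138),(b,461,146)]))
# cheek top near corner & channel edges under bridge near edge
print("screws",tri([(a,216,112),(b,199,114)]),tri([(a,420,113),(b,443,117)]))
for z in (.03,.036,.044):
  print(z,[plane(d,u1,v,z)[:2].round(4) for d,u1,v in((b,241,250),(b,404,250))],np.linalg.norm(plane(b,241,250,z)-plane(b,404,250,z)))
  print(z,[np.linalg.norm(plane(w2,272,97,z)-plane(w2,361,97,z)), np.linalg.norm(plane(a,250,200,z)-plane(a,386,200,z))])
# finger tip in view
print(proj(b,get_state()['ee_pos']), proj(b,np.array(get_state()['ee_pos'])+[.011,0,0]))
E
```

```text
(array([0.65054163, 0.04975448, 0.06025978]), [np.float64(0.00014236385641406822), np.float64(0.00014236385641395568)]) (array([ 0.66404643, -0.0661167 ,  0.06886242]), [np.float64(7.226839033373902e-05), np.float64(7.226839033344254e-05)])
screws (array([0.66308962, 0.04501647, 0.05371108]), [np.float64(8.388410424440437e-05), np.float64(8.38841042444186e-05)]) (array([ 0.6747764 , -0.05933787,  0.06060754]), [np.float64(0.00035047360979246556), np.float64(0.0003504736097924992)])
0.03 [array([0.5894, 0.0275]), array([ 0.6003, -0.0635])] 0.09159215600019471
0.03 [np.float64(0.08552523372496161), np.float64(0.08590106537402024)]
0.036 [array([0.5923, 0.0263]), array([ 0.6027, -0.0616])] 0.08852374219622047
0.036 [np.float64(0.08403377668333795), np.float64(0.083440054570381)]
0.044 [array([0.596 , 0.0247]), array([ 0.606 , -0.0591])] 0.08443252379092145
0.044 [np.float64(0.08204516729450637), np.float64(0.08015870683219538)]
[320.95593366 228.9511873 ] [323.43714324 209.39280186]
```

Request:
{"name": "step_arm", "arguments": {"targets": "0 0 -0.1 0;0 0 0 0"}}

```text
clock: 5.77
ee_pos: [0.6094, -0.0153, 0.035]
tcp_rot: [[-0.0, 0.119, -0.993], [-0.0, -0.993, -0.119], [-1.0, 0.0, 0.0]]
wrist_force: [-0.6, -0.4, 1.2]
width: 0.0001
```

Request:
{"name": "step_arm", "arguments": {"targets": "0 0 -0.1 0;0 0 0 0"}}

```text
clock: 5.93
ee_pos: [0.6094, -0.0154, 0.034]
tcp_rot: [[-0.0, 0.12, -0.993], [-0.0, -0.993, -0.12], [-1.0, 0.0, 0.0]]
wrist_force: [-0.0, 0.3, 0.1]
width: -0.0
```

```bash
python3 - <<'E'
from h import *
b=load("w5");p=np.array([0.6094,-.0153,.0359])
for f in(0,.005,.011):
  for h in(0,.005,.01,.015,.02): print(f,h,proj(b,p+[f*.993,f*.12,h]).round(0))
for n in("w3","w4","w5"):
  g=cv2.cvtColor(load(n)["image"],cv2.COLOR_RGB2GRAY);print(n,g[225:275:1,310])
s=get_state();print(s['ee_pos'],s['wrist_force'],s['torque'])
E
```

```text
0 0 [321. 229.]
0 0.005 [321. 232.]
0 0.01 [321. 236.]
0 0.015 [321. 240.]
0 0.02 [321. 244.]
0.005 0 [321. 220.]
0.005 0.005 [321. 223.]
0.005 0.01 [321. 227.]
0.005 0.015 [321. 230.]
0.005 0.02 [321. 234.]
0.011 0 [321. 209.]
0.011 0.005 [321. 212.]
0.011 0.01 [321. 215.]
0.011 0.015 [321. 219.]
0.011 0.02 [321. 222.]
w3 [147 147 145 149 147 149 148 145 126 105  98  95  94  94  97  96  96  95
  96  97  97  97  97  94  94  95  93  99  94  97  93  97  96  98  96  95
  93  97  93  96  97  95  99  97 100 143 145 100  52  33]
w4 [156 156 157 157 158 156 156 153 133 109 105 103 102 102 101 101 102 101
 103  99 104 101 101 101 100 102 102 101  98 103 103  98 104 103 101 103
 103 103 101 103 101  99 101 102 110 152 150 103  57  36]
w5 [157 157 158 161 158 156 156 154 134 111 103 103 103 101 102 103 104 103
  99 102 104 103  98 101 104 105 102 103 103 102 103 101 103 101 105 101
 102 100 101 104 103 100 100 101 112 152 155 104  55  39]
[ 0.60942815 -0.01535017  0.03396665] [-0.04354515  0.28824856  0.12168159] [-6.44233262e-04 -1.76057077e-05  2.25365884e-02]
```

```bash
python3 - <<'E'
from h import *
b=load("s5");p=np.array([0.6094,-.0153,.0359])
for f in(0,.011):
  for h in(0,.01,.02,.03,.04): 
    q=proj(b,p+[f*.993,f*.12,h]);print(f,h,q.round(1),((q-[200,130]+.5)*4-.5).round(0))
cv2.imwrite("pics/s5zz.png",cv2.resize(b["image"][190:240,275:335,::-1],(720,600),interpolation=cv2.INTER_CUBIC))
g=load("w5")
cv2.imwrite("pics/w5zz.png",cv2.resize(g["image"][215:305,260:380,::-1],(800,600),interpolation=cv2.INTER_CUBIC))
E
```

```text
0 0 [305.7 221.1] [424. 366.]
0 0.01 [305.6 219.7] [424. 360.]
0 0.02 [305.5 218.2] [424. 354.]
0 0.03 [305.4 216.7] [423. 348.]
0 0.04 [305.3 215.2] [423. 342.]
0.011 0 [304.9 223.9] [421. 377.]
0.011 0.01 [304.8 222.4] [421. 371.]
0.011 0.02 [304.7 221. ] [420. 365.]
0.011 0.03 [304.6 219.5] [420. 360.]
0.011 0.04 [304.4 218. ] [419. 354.]
```

View pics/s5zz.png

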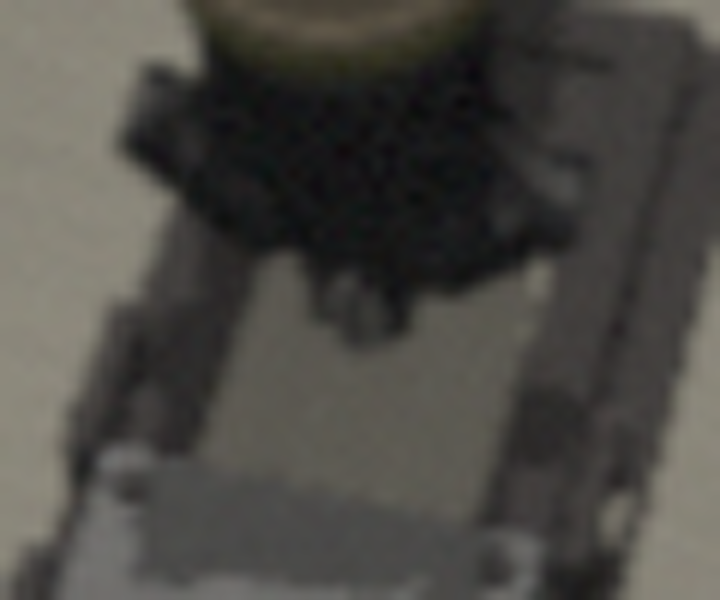

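View pics/w5zz.png

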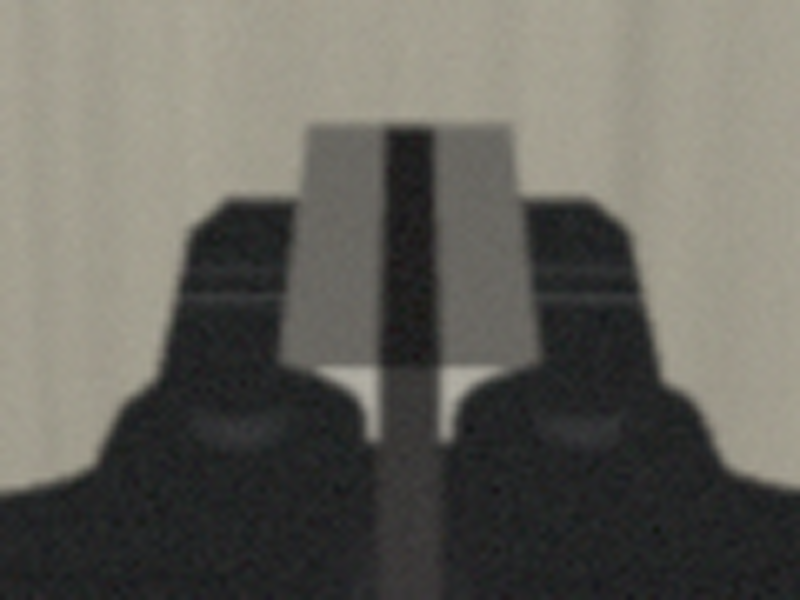

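Request:
{"name": "step_arm", "arguments": {"targets": "0 0 -0.1 0;0 0 0 0"}}

```text
clock: 6.1
ee_pos: [0.6094, -0.0154, 0.0329]
tcp_rot: [[-0.0, 0.119, -0.993], [-0.0, -0.993, -0.119], [-1.0, 0.0, 0.0]]
wrist_force: [-0.2, 0.0, -0.8]
width: 0.0002
```

Request:
{"name": "step_arm", "arguments": {"targets": "0 0 -0.1 0;0 0 0 0"}}

```text
clock: 6.27
ee_pos: [0.6094, -0.0153, 0.0319]
tcp_rot: [[-0.0, 0.12, -0.993], [-0.0, -0.993, -0.12], [-1.0, 0.0, 0.0]]
wrist_force: [0.1, -0.5, -0.6]
width: 0.0001
```

Request:
{"name": "step_arm", "arguments": {"targets": "0 0 -0.1 0;0 0 0 0"}}

```text
clock: 6.43
ee_pos: [0.6095, -0.0153, 0.031]
tcp_rot: [[-0.0, 0.119, -0.993], [-0.0, -0.993, -0.119], [-1.0, 0.0, 0.0]]
wrist_force: [-0.6, 0.6, -0.4]
width: -0.0002
```

```bash
python3 - <<'E'
from h import *
sc=cam("scene");save(sc,"s6");w=cam("wrist");save(w,"w6");print(get_state())
cv2.imwrite("pics/s6zz.png",cv2.resize(sc["image"][180:250,260:344,::-1],(720,600),interpolation=cv2.INTER_CUBIC))
a=cv2.resize(cv2.imread("pics/wrist0.png")[235:335,120:240],(720,600),interpolation=cv2.INTER_CUBIC);cv2.imwrite("pics/w0zz.png",a)
E
```

```text
{'clock': 6.5333, 'joints': array([ 0.34505591,  0.49601404, -0.50122362,  1.66201627,  0.26651229,
        1.05208697, -1.68950502]), 'qd': array([ 1.40068210e-03, -8.89373457e-05, -2.03630496e-03, -7.09867845e-04,
        1.96787148e-03,  3.71428441e-04,  8.25432916e-05]), 'tau': array([-7.42994325e-04, -6.41065335e+01, -7.98942357e+00, -3.35970068e+01,
        1.82953669e-02, -4.20256139e-03, -2.54357321e-03]), 'ee_pos': array([ 0.60950405, -0.01530872,  0.03111505]), 'tcp_rot': array([[ 6.91386502e-06,  1.19510668e-01, -9.92832917e-01],
       [-4.47567180e-05, -9.92832916e-01, -1.19510668e-01],
       [-9.99999999e-01,  4.52622235e-05, -1.51540752e-06]]), 'wrist_force': array([-0.29280689,  0.07972324, -0.34157169]), 'torque': array([ 0.04216116, -0.01066405, -0.03203889]), 'width': -0.00011546433346593606}
```

View pics/s6zz.png

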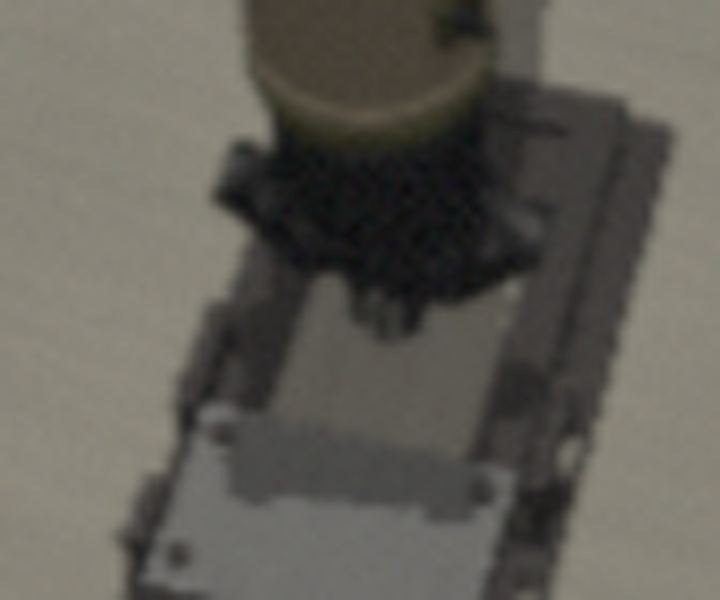

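View pics/w0zz.png

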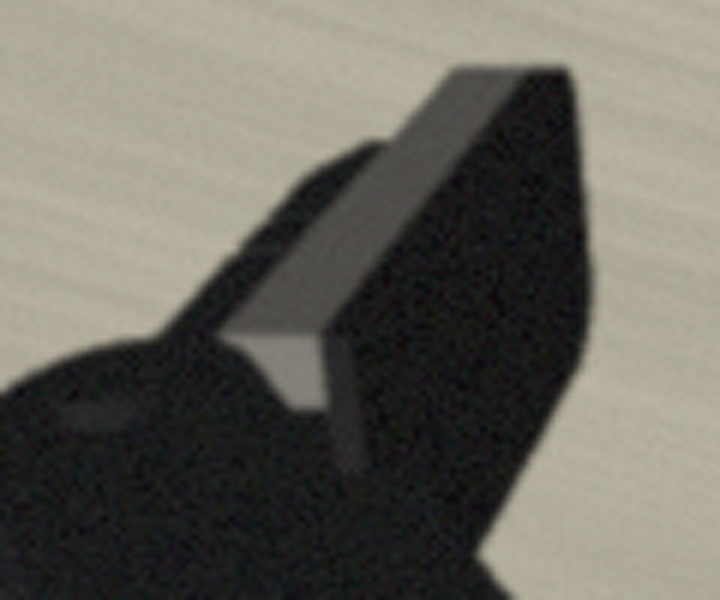

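View pics/w6.png

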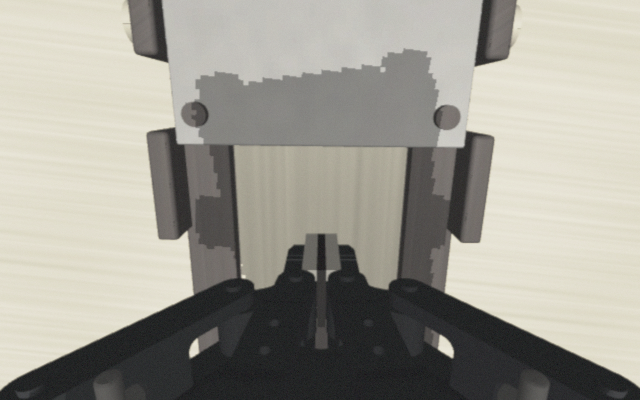

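Request:
{"name": "step_arm", "arguments": {"targets": "0 0 -0.15 0;0 0 -0.15 0;0 0 0 0"}}

```text
clock: 6.78
ee_pos: [0.6093, -0.0154, 0.0277]
tcp_rot: [[-0.0, 0.12, -0.993], [-0.0, -0.993, -0.12], [-1.0, 0.0, 0.0]]
wrist_force: [0.3, -0.3, 0.9]
width: -0.0003
```

Request:
{"name": "step_arm", "arguments": {"targets": "0 0 -0.15 0;0 0 -0.15 0;0 0 0 0"}}

```text
clock: 7.03
ee_pos: [0.6093, -0.0154, 0.0248]
tcp_rot: [[-0.0, 0.119, -0.993], [-0.0, -0.993, -0.119], [-1.0, 0.0, 0.0]]
wrist_force: [-1.6, 0.8, 0.2]
width: -0.0001
```

Request:
{"name": "step_arm", "arguments": {"targets": "0 0 -0.15 0;0 0 -0.15 0;0 0 0 0"}}

```text
clock: 7.28
ee_pos: [0.6093, -0.0154, 0.0218]
tcp_rot: [[-0.0, 0.12, -0.993], [-0.0, -0.993, -0.12], [-1.0, 0.0, 0.0]]
wrist_force: [0.4, 0.2, 0.7]
width: 0.0001
```

Request:
{"name": "step_arm", "arguments": {"targets": "0 0 -0.15 0;0 0 -0.1 0;0 0 0 0"}}

```text
clock: 7.53
ee_pos: [0.6094, -0.0153, 0.0194]
tcp_rot: [[-0.0, 0.12, -0.993], [-0.0, -0.993, -0.12], [-1.0, 0.0, 0.0]]
wrist_force: [-0.0, 0.4, -0.6]
width: 0.0
```

Request:
{"name": "step_arm", "arguments": {"targets": "0 0 -0.1 0;0 0 -0.1 0;0 0 0 0"}}

```text
clock: 7.78
ee_pos: [0.6094, -0.0153, 0.0174]
tcp_rot: [[-0.0, 0.12, -0.993], [-0.0, -0.993, -0.12], [-1.0, 0.0, 0.0]]
wrist_force: [0.7, 0.3, 0.3]
width: -0.0001
```

Request:
{"name": "step_arm", "arguments": {"targets": "0 0 -0.1 0;0 0 -0.1 0;0 0 0 0"}}

```text
clock: 8.03
ee_pos: [0.6094, -0.0153, 0.0154]
tcp_rot: [[-0.0, 0.12, -0.993], [-0.0, -0.993, -0.12], [-1.0, 0.0, 0.0]]
wrist_force: [-0.6, -0.1, -0.7]
width: 0.0004
```

Request:
{"name": "step_arm", "arguments": {"targets": "0 0 -0.1 0;0 0 0 0"}}

```text
clock: 8.2
ee_pos: [0.6094, -0.0153, 0.0144]
tcp_rot: [[-0.0, 0.12, -0.993], [-0.0, -0.993, -0.12], [-1.0, 0.0, 0.0]]
wrist_force: [0.0, -0.1, -0.7]
width: 0.0002
```

Request:
{"name": "step_arm", "arguments": {"targets": "0 0 -0.1 0;0 0 0 0"}}

```text
clock: 8.37
ee_pos: [0.6095, -0.0153, 0.0135]
tcp_rot: [[0.0, 0.12, -0.993], [-0.0, -0.993, -0.12], [-1.0, 0.0, -0.0]]
wrist_force: [-0.5, -0.3, -0.3]
width: 0.0
```

Request:
{"name": "step_arm", "arguments": {"targets": "0 0 -0.1 0;0 0 0 0"}}

```text
clock: 8.53
ee_pos: [0.6098, -0.0154, 0.0133]
tcp_rot: [[0.001, 0.119, -0.993], [-0.0, -0.993, -0.119], [-1.0, 0.0, -0.001]]
wrist_force: [-1.7, 0.2, 5.9]
width: 0.0003
```

```bash
python3 - <<'E'
from h import *
w=cam("wrist");save(w,"w7");s=get_state();print(s['ee_pos'],s['wrist_force'],s['torque'])
E
```

```text
[ 0.60979876 -0.01531626  0.01328543] [-1.91942496 -0.64748079  5.26161273] [-0.03839486  0.43094598 -0.02274615]
```

View pics/w7.png

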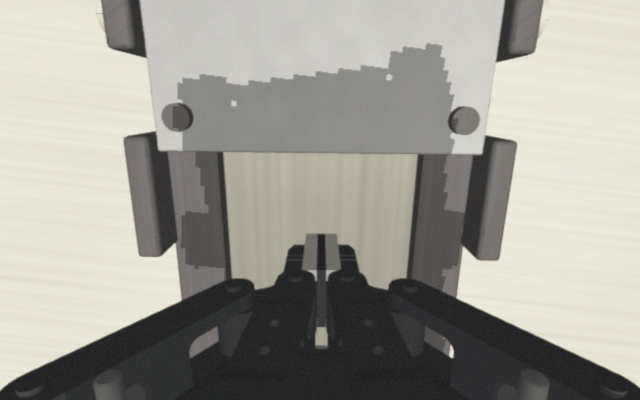

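Request:
{"name": "step_arm", "arguments": {"targets": "0 0 -0.1 0;0 0 0 0"}}

```text
clock: 8.75
ee_pos: [0.6104, -0.0153, 0.0132]
tcp_rot: [[0.002, 0.12, -0.993], [-0.0, -0.993, -0.12], [-1.0, 0.001, -0.002]]
wrist_force: [-4.5, -0.7, 13.3]
width: 0.0002
```

Request:
{"name": "step_arm", "arguments": {"targets": "0 0 -0.05 0;0 0 0 0"}}

```text
clock: 8.92
ee_pos: [0.6106, -0.0153, 0.0132]
tcp_rot: [[0.002, 0.12, -0.993], [-0.001, -0.993, -0.12], [-1.0, 0.001, -0.002]]
wrist_force: [-4.8, -0.2, 15.5]
width: -0.0001
```

Request:
{"name": "step_arm", "arguments": {"targets": "-0.3 -0.035 0 0;-0.3 -0.035 0 0;-0.3 -0.035 0 0"}}

```text
clock: 9.17
ee_pos: [0.6027, -0.0161, 0.013]
tcp_rot: [[0.005, 0.12, -0.993], [0.0, -0.993, -0.12], [-1.0, 0.0, -0.005]]
wrist_force: [2.1, 0.6, 8.0]
width: 0.0001
```

Request:
{"name": "step_arm", "arguments": {"targets": "-0.3 -0.035 0 0;-0.3 -0.035 0 0"}}

```text
clock: 9.33
ee_pos: [0.5965, -0.0168, 0.0128]
tcp_rot: [[0.004, 0.12, -0.993], [0.0, -0.993, -0.12], [-1.0, 0.0, -0.004]]
wrist_force: [1.8, 1.2, 6.9]
width: 0.0002
```

Request:
{"name": "step_arm", "arguments": {"targets": "-0.2 -0.023 -0.06 0;-0.3 -0.035 -0.05 0;-0.3 -0.035 -0.02 0"}}

```text
clock: 9.58
ee_pos: [0.5898, -0.0176, 0.0125]
tcp_rot: [[0.007, 0.12, -0.993], [0.0, -0.993, -0.12], [-1.0, 0.001, -0.007]]
wrist_force: [4.1, 0.8, 13.9]
width: -0.0004
```

```bash
python3 - <<'E'
from h import *
w=cam("wrist");save(w,"w8");s=get_state();print(s['ee_pos'],s['wrist_force'],s['torque'])
sc=cam("scene");save(sc,"s8")
cv2.imwrite("pics/s8zz.png",cv2.resize(sc["image"][150:270,250:370,::-1],(600,600),interpolation=cv2.INTER_CUBIC))
E
```

```text
[ 0.58930101 -0.01778439  0.01251606] [ 1.1770709  -0.12146076 13.97864728] [ 0.10632987 -0.27972542  0.01158782]
```

View pics/s8zz.png

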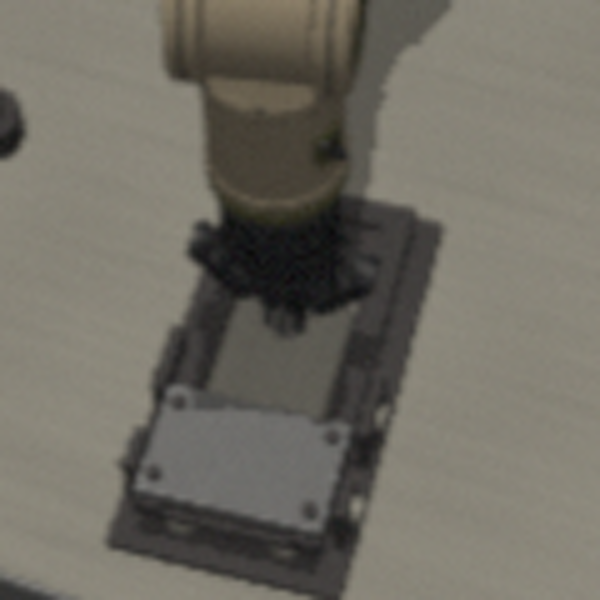

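View pics/w8.png

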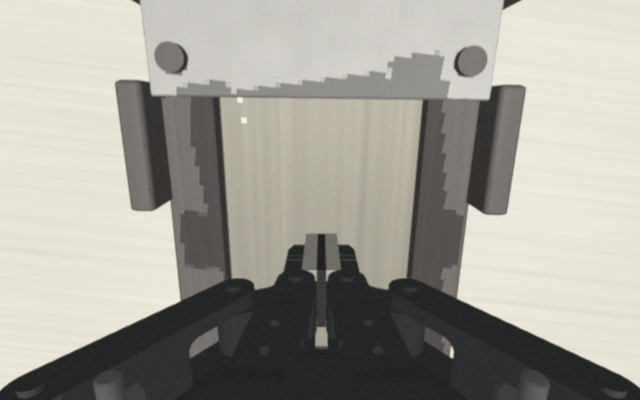

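Request:
{"name": "step_arm", "arguments": {"targets": "-0.3 -0.035 -0.01 0;-0.3 -0.035 -0.01 0;-0.3 -0.035 -0.02 0"}}

```text
clock: 9.93
ee_pos: [0.5809, -0.0187, 0.0123]
tcp_rot: [[0.007, 0.12, -0.993], [0.0, -0.993, -0.12], [-1.0, 0.001, -0.007]]
wrist_force: [3.4, -0.1, 14.4]
width: -0.0001
```

Request:
{"name": "step_arm", "arguments": {"targets": "-0.3 -0.035 -0.02 0;-0.3 -0.035 -0.02 0;-0.3 -0.035 -0.02 0"}}

```text
clock: 10.18
ee_pos: [0.5724, -0.0197, 0.012]
tcp_rot: [[0.008, 0.12, -0.993], [0.0, -0.993, -0.12], [-1.0, 0.001, -0.008]]
wrist_force: [3.3, 0.3, 16.9]
width: 0.0003
```

Request:
{"name": "step_arm", "arguments": {"targets": "-0.3 -0.035 0.02 0;-0.3 -0.035 0 0;-0.3 -0.035 -0.02 0"}}

```text
clock: 10.43
ee_pos: [0.5631, -0.0208, 0.0117]
tcp_rot: [[0.008, 0.12, -0.993], [-0.0, -0.993, -0.12], [-1.0, 0.001, -0.007]]
wrist_force: [2.7, 0.7, 14.9]
width: 0.0002
```

```bash
python3 - <<'E'
from h import *
w=cam("wrist");save(w,"w9");s=get_state();print(s['ee_pos'],s['wrist_force'],s['torque'])
E
```

```text
[ 0.56258864 -0.0209183   0.01165491] [ 0.37209943 -0.55380506 15.64164029] [ 0.13736812 -0.27844495  0.01895823]
```

View pics/w9.png

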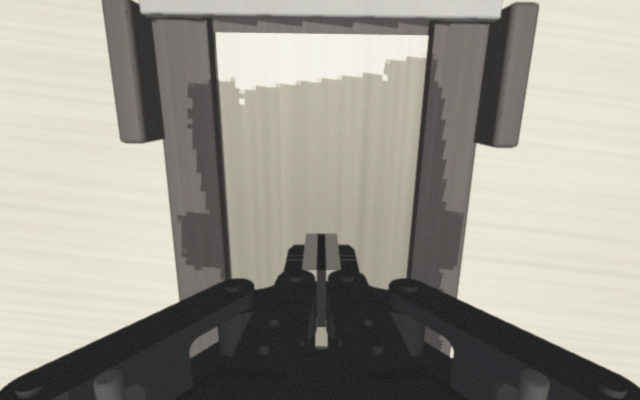

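```bash
python3 - <<'E'
from h import *
w=load("w9");u=np.array([.9937,.112]);st=np.array([.4943,-.0277])
a=plane(w,216,33,.044)[:2];b=plane(w,428,34,.044)[:2];print(a,b,((a+b)/2-st)@u, np.linalg.norm(a-b))
E
```

```text
[0.6479579  0.02922484] [ 0.65712795 -0.0503137 ] 0.15916742113574225 0.08006540842905292
```

Request:
{"name": "step_arm", "arguments": {"targets": "-0.3 -0.035 0 0;-0.3 -0.035 -0.02 0;-0.3 -0.035 -0.03 0"}}

```text
clock: 10.73
ee_pos: [0.5544, -0.0218, 0.0114]
tcp_rot: [[0.008, 0.12, -0.993], [-0.0, -0.993, -0.12], [-1.0, 0.001, -0.008]]
wrist_force: [4.3, 0.5, 17.6]
width: -0.0
```

Request:
{"name": "step_arm", "arguments": {"targets": "-0.25 -0.03 -0.02 0;-0.25 -0.03 -0.03 0"}}

```text
clock: 10.9
ee_pos: [0.5499, -0.0224, 0.0113]
tcp_rot: [[0.009, 0.12, -0.993], [-0.0, -0.993, -0.12], [-1.0, 0.001, -0.009]]
wrist_force: [4.0, 0.4, 19.2]
width: -0.0001
```

```bash
python3 - <<'E'
from h import *
w=cam("wrist");save(w,"w10");s=get_state();print(s['ee_pos'],s['wrist_force'],s['torque'])
g=cv2.cvtColor(w["image"],cv2.COLOR_RGB2GRAY)
for c in(240,300,400):print(g[15:110,c])
E
```

```text
[ 0.5495467  -0.02248208  0.01123578] [ 2.08398112 -0.29966054 17.96216214] [ 0.14032888 -0.60241978 -0.00351173]
[119 115 118 117 117 118 118 117 116 117 117 119 120 117 117 116 119 159
 230 239 240 240 240 240 240 239 239 239 239 240 239 240 239 239 239 239
 240 238 239 239 238 239 238 239 238 239 239 239 238 239 239 238 238 238
 238 237 238 237 237 238 237 238 238 238 238 237 237 237 238 237 237 237
 237 237 222 189 175 173 169 173 173 171 173 171 172 171 170 169 170 183
 211 219 226 231 229]
[118 118 119 119 118 120 119 120 118 120 116 123 121 120 118 119 123 126
 180 230 239 240 238 239 239 239 239 239 239 239 239 238 240 239 240 239
 238 238 238 239 239 239 240 239 239 239 239 239 239 238 238 239 239 239
 238 239 239 239 238 238 239 239 239 238 239 237 226 211 201 200 200 181
 174 174 174 176 174 174 174 174 173 173 173 171 174 172 173 174 175 173
 170 174 172 172 173]
[122 120 120 122 120 121 120 123 120 121 121 120 121 120 121 122 123 119
 122 140 219 235 236 234 236 236 236 236 236 236 236 235 236 236 237 237
 236 237 237 237 237 236 237 237 237 237 224 193 176 177 175 174 178 176
 178 178 175 175 175 173 177 174 176 179 176 177 179 176 176 176 178 177
 178 179 177 176 176 176 177 179 176 173 176 175 175 175 176 175 178 176
 174 174 172 176 178]
```

View pics/w10.png

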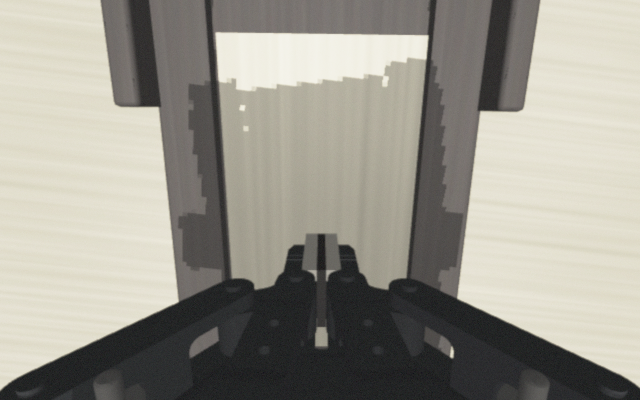

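Request:
{"name": "step_arm", "arguments": {"targets": "-0.2 -0.023 0.04 0;-0.2 -0.023 0.01 0"}}

```text
clock: 11.12
ee_pos: [0.5451, -0.023, 0.0111]
tcp_rot: [[0.008, 0.12, -0.993], [-0.0, -0.993, -0.12], [-1.0, 0.001, -0.007]]
wrist_force: [3.0, 0.0, 13.9]
width: -0.0004
```

Request:
{"name": "step_arm", "arguments": {"targets": "-0.15 -0.017 0 0;-0.1 -0.011 0 0"}}

```text
clock: 11.28
ee_pos: [0.5425, -0.0233, 0.0111]
tcp_rot: [[0.007, 0.12, -0.993], [-0.0, -0.993, -0.12], [-1.0, 0.001, -0.007]]
wrist_force: [3.1, 0.1, 13.6]
width: -0.0
```

Request:
{"name": "step_arm", "arguments": {"targets": "-0.1 -0.011 0 0;-0.1 -0.011 0 0"}}

```text
clock: 11.45
ee_pos: [0.5408, -0.0235, 0.011]
tcp_rot: [[0.008, 0.12, -0.993], [-0.0, -0.993, -0.12], [-1.0, 0.001, -0.008]]
wrist_force: [5.4, -0.3, 13.1]
width: 0.0003
```

Request:
{"name": "step_arm", "arguments": {"targets": "-0.1 -0.011 0 0;-0.1 -0.011 0 0"}}

```text
clock: 11.62
ee_pos: [0.5388, -0.0236, 0.011]
tcp_rot: [[0.008, 0.12, -0.993], [-0.0, -0.993, -0.12], [-1.0, 0.001, -0.008]]
wrist_force: [5.2, -0.0, 11.7]
width: -0.0002
```

```bash
python3 - <<'E'
from h import *
w=cam("wrist");save(w,"w11");s=get_state();print(s['ee_pos'],s['wrist_force'],s['torque'])
u=np.array([.9937,.112]);st=np.array([.4943,-.0277])
for n in("w9","w10","w11"):
  w=load(n);g=cv2.cvtColor(w["image"],cv2.COLOR_RGB2GRAY).astype(float)
  r=[]
  for c in(240,400):
    col=g[15:60,c];k=np.argmax(np.diff(col));m=(col[k-4]+col[k+5])/2;i=np.where(col>m)[0][0];r.append(15+i-1+(m-col[i-1])/(col[i]-col[i-1]))
  a=plane(w,240,r[0],.044)[:2];b=plane(w,400,r[1],.044)[:2];print(n,r,((a+b)/2-st)@u-.14)
E
```

```text
[ 0.53866608 -0.02370315  0.01098219] [ 3.66987869  0.18295813 13.74655629] [ 0.10061776 -0.91068427 -0.01064064]
w9 [np.float64(32.25757575757576), np.float64(15.076923076923077)] 0.022544434893687543
w10 [np.float64(32.274647887323944), np.float64(34.49367088607595)] 0.005833159770032209
w11 [np.float64(22.265151515151516), np.float64(24.521428571428572)] -0.001961070935532133
```

Request:
{"name": "step_arm", "arguments": {"targets": "0 0 0.2 0;0 0 0.3 0;0 0 1 0;0 0 2.5 0;0 0 3 0;-1 -0.2 3 0;-2 -0.4 3 0;-2 -0.3 3 0;0 0 2.5 0;0 0 0 0;0 0 0 0", "hand": 1}}

```text
clock: 12.58
ee_pos: [0.4856, -0.0331, 0.1951]
tcp_rot: [[0.003, 0.119, -0.993], [-0.001, -0.993, -0.119], [-1.0, 0.001, -0.003]]
wrist_force: [0.6, -0.7, -0.0]
width: 0.0852
```

```bash
python3 - <<'E'
from h import *
s=get_state();print(s['ee_pos'],s['wrist_force'],s['torque'])
w=cam("wrist");save(w,"w12")
E
```

```text
[ 0.48558485 -0.03307912  0.19507711] [ 0.62925775 -0.70596908 -0.0307994 ] [-0.00439685  0.04916754 -0.02052395]
```

View pics/w12.png

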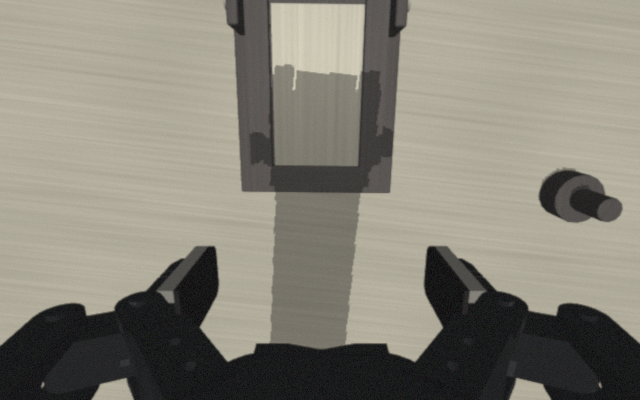

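```bash
python3 - <<'E'
from h import *
w=load("w12")
cv2.imwrite("pics/w12z.png",cv2.resize(w["image"][130:200,250:380,::-1],(780,420),interpolation=cv2.INTER_CUBIC))
cv2.imwrite("pics/w12y.png",cv2.resize(w["image"][150:240,530:640,::-1],(770,630),interpolation=cv2.INTER_CUBIC))
t=load("w12")
for c in(290,315,340):print(cv2.cvtColor(w["image"],cv2.COLOR_RGB2GRAY)[155:180,c])
sc=cam("scene");save(sc,"s12")
cv2.imwrite("pics/s12z.png",cv2.resize(sc["image"][160:250,240:360,::-1],(800,600),interpolation=cv2.INTER_CUBIC))
u=np.array([.9937,.112])
for r in(164,165,166,167,168): print(r,plane(w,315,r,.044)[:2]@u, plane(w,315,r,.046)[:2]@u)
print("far",plane(w,316,3.5,.044)[:2]@u, np.array([.4943,-.0277])@u)
E
```

```text
[121 123 123 121 121 120 123 120 120 119  86  64  60  59  58  58  61  60
  58  60  57  58  60  58  60]
[121 124 119 116 124 119 123 121 120 120  96  72  59  58  63  59  58  61
  57  57  58  59  57  57  59]
[122 125 126 124 124 124 125 121 122 120 109  78  61  63  61  61  60  62
  56  60  62  57  61  58  59]
164 0.4882251828616658 0.48856418901322796
165 0.48726381636270044 0.4876087520434738
166 0.4863010153355556 0.48665188939344256
167 0.4853367765669808 0.48569359786970207
168 0.4843710968341218 0.4847338742692763
far 0.6259485843848285 0.48808351
```

View pics/w12z.png

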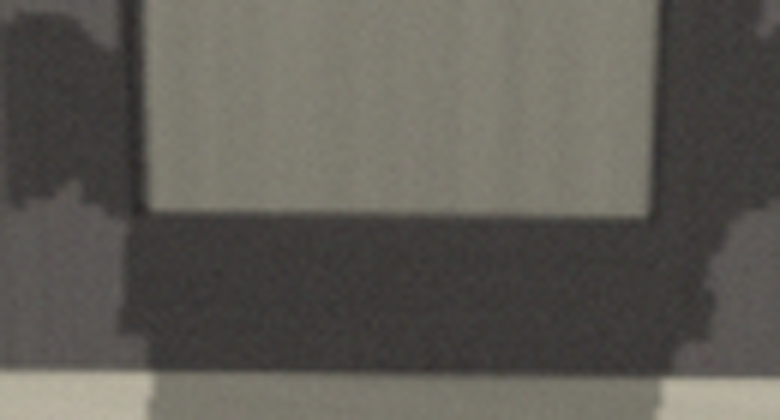

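View pics/w12y.png

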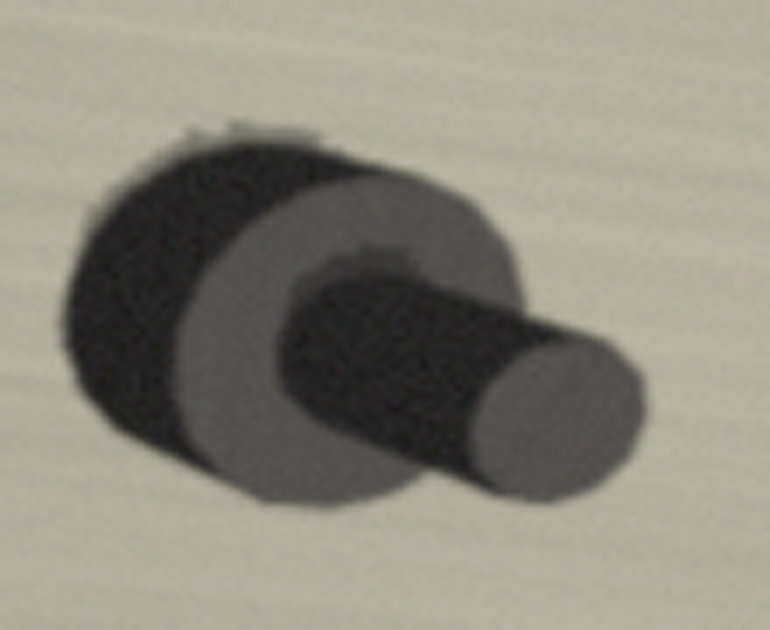

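View pics/s12z.png

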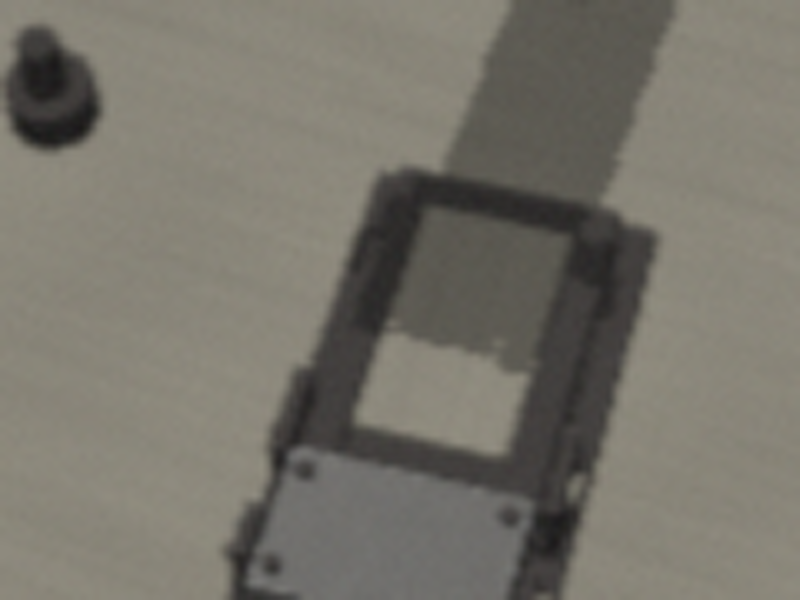

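```bash
python3 - <<'E'
from h import *
w=load("w12");w1=load("w1")
cs=[plane(w,u,v,.044)[:2] for u,v in((274.7,165.3),(358.3,166),(271,3),(363,4))]
print("plate",np.mean(cs,0),cs)
print("knobtop",plane(w,609.9,209.9,.066),"disctop",plane(w,579.9,198.8,.028))
cv2.imwrite("pics/w1y.png",cv2.resize(w1["image"][90:170,245:345,::-1],(750,600),interpolation=cv2.INTER_CUBIC))
E
```

```text
plate [ 0.56212908 -0.02042088] [array([0.48855068, 0.01133498]), array([ 0.49727545, -0.06778019]), array([0.62708702, 0.02621926]), array([ 0.63560316, -0.05145757])]
knobtop [ 0.48771191 -0.3005176   0.066     ] disctop [ 0.4878434  -0.30059544  0.028     ]
```

View pics/w1y.png

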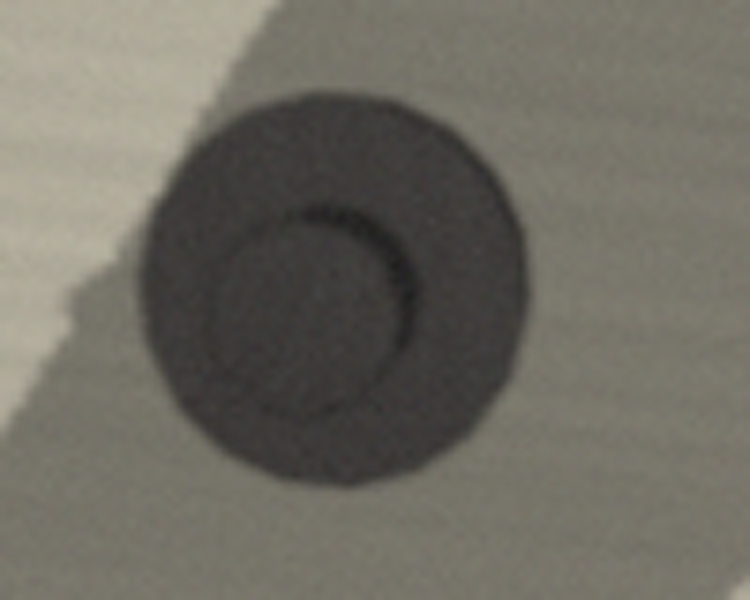

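```bash
python3 - <<'E'
from h import *
w=load("w12");w1=load("w1")
print(tri([(w,609.4,209.4),(w1,284.9,131.4)]),tri([(w,579.4,198.3),(w1,289.4,128.2)]))
print(plane(w1,284.9,131.4,.066),plane(w1,289.4,128.2,.028))
print(get_state()['ee_pos'])
E
```

```text
(array([ 0.48804196, -0.30103365,  0.06475886]), [np.float64(0.00016957408067501588), np.float64(0.00016957408067520065)]) (array([ 0.48816643, -0.30156113,  0.02598124]), [np.float64(0.00022919547282375288), np.float64(0.00022919547282368384)])
[ 0.48832283 -0.30116956  0.066     ] [ 0.48855525 -0.30175211  0.028     ]
[ 0.48459225 -0.03293903  0.19277334]
```

Request:
{"name": "step_arm", "arguments": {"targets": "0.05 -3.8 0 0;0.05 -3.8 0 0;0.05 -3.8 0 0;0.05 -3.8 0 0;0.05 -3.8 0 0;0.05 -3.8 -1 0;0.05 -3.8 -1.5 0;0 -0.2 -2.5 0;0 0 -2.5 0;0 0 -1 0;0 0 0 0;0 0 0 0"}}

```text
clock: 13.68
ee_pos: [0.4885, -0.3002, 0.1081]
tcp_rot: [[-0.001, 0.121, -0.993], [0.001, -0.993, -0.121], [-1.0, -0.001, 0.001]]
wrist_force: [0.4, -0.2, 0.5]
width: 0.0856
```

```bash
python3 - <<'E'
from h import *
s=get_state();print(s['ee_pos'],s['wrist_force'])
w=cam("wrist");save(w,"w13")
E
```

```text
[ 0.48850991 -0.30016477  0.10808638] [ 0.41991393 -0.19928714  0.48986923]
```

View pics/w13.png

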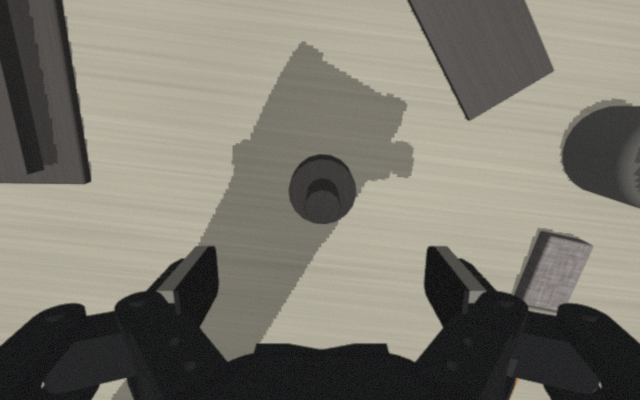

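```bash
python3 - <<'E'
from h import *
w=load("w13");print(plane(w,322,204,.0655),proj(w,[.488,-.301,.0655]),get_state()['ee_pos'])
E
```

```text
[ 0.4898763  -0.30066827  0.0655    ] [322.15790351 206.79222221] [ 0.48919127 -0.30053037  0.10920513]
```

Request:
{"name": "step_arm", "arguments": {"targets": "0 0 -2 0;0 0 -2 0;0 0 -2 0;0 0 -1.5 0;0 0 -1 0;0 0 0 0;0 0 0 0"}}

```text
clock: 14.32
ee_pos: [0.4892, -0.301, 0.0244]
tcp_rot: [[0.001, 0.12, -0.993], [-0.001, -0.993, -0.12], [-1.0, 0.001, -0.001]]
wrist_force: [0.8, -0.1, 0.0]
width: 0.0851
```

Request:
{"name": "step_arm", "arguments": {"targets": "0 0 -0.8 0;0 0 -0.8 0;0 0 -0.6 0;0 0 0 0;0 0 0 0"}}

```text
clock: 14.73
ee_pos: [0.4882, -0.3008, 0.0009]
tcp_rot: [[-0.001, 0.12, -0.993], [0.0, -0.993, -0.12], [-1.0, -0.001, 0.001]]
wrist_force: [0.3, 0.3, -0.0]
width: 0.0854
```

```bash
python3 - <<'E'
from h import *
s=get_state();print(s['ee_pos'],s['wrist_force'])
w=cam("wrist");save(w,"w14")
E
```

```text
[ 0.48823275 -0.30079142  0.00091081] [ 0.30091849  0.28025336 -0.01630715]
```

View pics/w14.png

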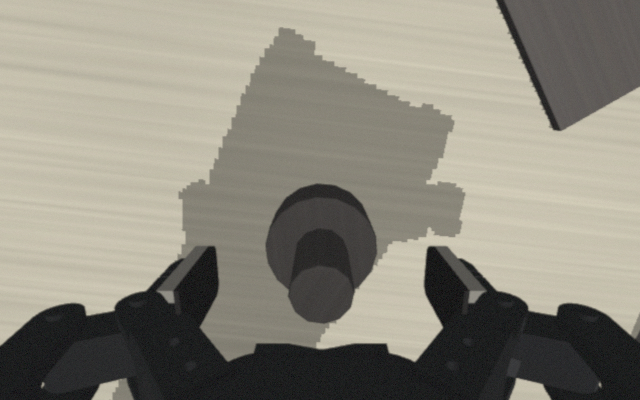

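Request:
{"name": "step_arm", "arguments": {"targets": "0 0 0 0;0 0 0 0;0 0 0 0;0 0 0 0;0 0 0 0;0 0 0 0;0 0 0 0;0 0 0 0", "hand": -1, "newtons": 45}}

```text
clock: 15.45
ee_pos: [0.4886, -0.3009, 0.0016]
tcp_rot: [[0.0, 0.12, -0.993], [-0.0, -0.993, -0.12], [-1.0, 0.0, -0.0]]
wrist_force: [-2.0, 2.7, 4.4]
width: 0.023
```

```bash
python3 - <<'E'
from h import *
s=get_state();print(s['ee_pos'],s['wrist_force'],s['width'])
w=cam("wrist");save(w,"w15")
E
```

```text
[ 0.48857989 -0.30094913  0.00158668] [-1.9701774   2.65405397  4.41767328] 0.022954637198226175
```

View pics/w15.png

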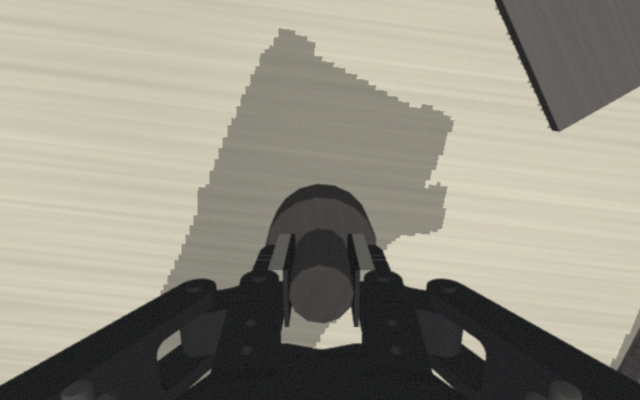

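Request:
{"name": "step_arm", "arguments": {"targets": "0 0 0.5 0;0 0 1 0;0 0 2 0;0 0 2.5 0;0 0 2.5 0;0 0 2 0;0 0 1.5 0;0 0 0 0"}}

```text
clock: 16.17
ee_pos: [0.4901, -0.3019, 0.1252]
tcp_rot: [[0.005, 0.119, -0.993], [-0.003, -0.993, -0.119], [-1.0, 0.004, -0.004]]
wrist_force: [-0.2, 0.8, -4.2]
width: 0.0226
```

Request:
{"name": "step_arm", "arguments": {"targets": "0.4 1.5 0 0;0.7 2.8 0 0;0.9 3.5 0 0;0.9 3.5 0 0;0.9 3.5 0 0;0.9 3.5 0 0;0.9 3.5 0 0;0.9 3.2 0 0;0.6 2 0 0;0.3 1 0 0;0 0 0 0;0 0 0 0"}}

```text
clock: 17.17
ee_pos: [0.562, -0.0215, 0.1205]
tcp_rot: [[-0.001, 0.12, -0.993], [-0.0, -0.993, -0.12], [-1.0, 0.0, 0.001]]
wrist_force: [0.1, -0.4, -3.7]
width: 0.0229
```

```bash
python3 - <<'E'
from h import *
s=get_state();print(s['ee_pos'],s['wrist_force'],s['width'])
w=cam("wrist");save(w,"w16");w=cam("scene");save(w,"s16")
cv2.imwrite("pics/s16z.png",cv2.resize(w["image"][130:265,220:400,::-1],(800,600),interpolation=cv2.INTER_CUBIC))
E
```

```text
[ 0.56196972 -0.02148298  0.12048945] [ 0.05589947 -0.43860995 -3.69054373] 0.022891046806589238
```

View pics/w16.png

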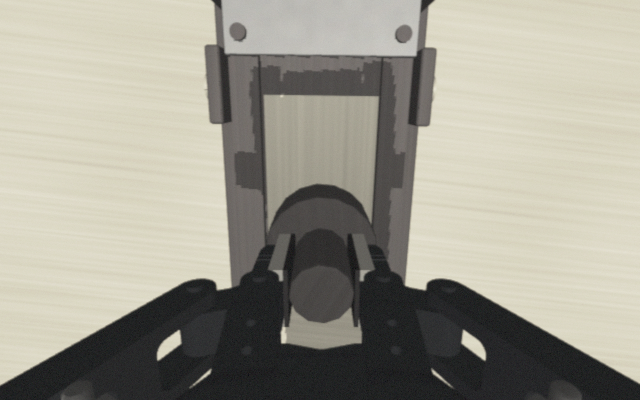

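View pics/s16z.png

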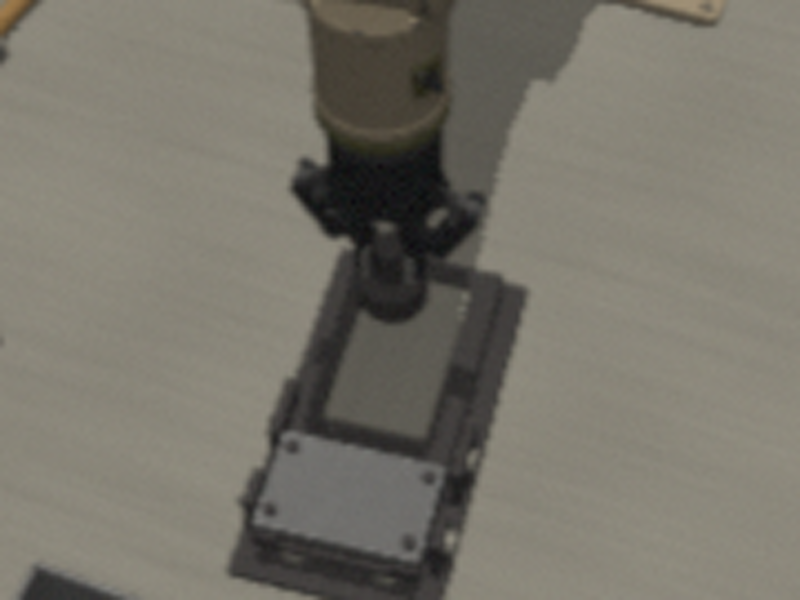

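Request:
{"name": "step_arm", "arguments": {"targets": "0.05 0.1 -1 0;0 0 -1.5 0;0 0 -1.5 0;0 0 -1.2 0;0 0 -0.6 0;0 0 -0.3 0;0 0 0 0;0 0 0 0;0 0 0 0"}}

```text
clock: 18.02
ee_pos: [0.5636, -0.02, 0.0611]
tcp_rot: [[0.001, 0.119, -0.993], [-0.0, -0.993, -0.119], [-1.0, 0.0, -0.001]]
wrist_force: [-0.8, 0.2, -4.7]
width: 0.0226
```

Request:
{"name": "step_arm", "arguments": {"targets": "0 0 -0.2 0;0 0 -0.2 0;0 0 0 0"}}

```text
clock: 18.27
ee_pos: [0.5629, -0.02, 0.0561]
tcp_rot: [[-0.0, 0.12, -0.993], [-0.0, -0.993, -0.12], [-1.0, 0.0, 0.0]]
wrist_force: [0.3, 0.5, -4.8]
width: 0.0225
```

Request:
{"name": "step_arm", "arguments": {"targets": "0 0 -0.2 0;0 0 -0.2 0;0 0 -0.2 0;0 0 0 0"}}

```text
clock: 18.6
ee_pos: [0.5627, -0.02, 0.0498]
tcp_rot: [[-0.001, 0.12, -0.993], [-0.0, -0.993, -0.12], [-1.0, -0.0, 0.001]]
wrist_force: [0.7, -0.6, -5.2]
width: 0.0229
```

Request:
{"name": "step_arm", "arguments": {"targets": "0 0 -0.1 0;0 0 -0.1 0;0 0 0 0"}}

```text
clock: 18.85
ee_pos: [0.5629, -0.02, 0.0481]
tcp_rot: [[-0.0, 0.12, -0.993], [-0.0, -0.993, -0.12], [-1.0, 0.0, 0.0]]
wrist_force: [0.0, -0.1, -5.2]
width: 0.0231
```

Request:
{"name": "step_arm", "arguments": {"targets": "0 0 -0.1 0;0 0 0 0"}}

```text
clock: 19.02
ee_pos: [0.5629, -0.02, 0.0472]
tcp_rot: [[-0.0, 0.119, -0.993], [-0.0, -0.993, -0.119], [-1.0, 0.0, 0.0]]
wrist_force: [0.5, 0.3, -4.7]
width: 0.0231
```

Request:
{"name": "step_arm", "arguments": {"targets": "0 0 -0.1 0;0 0 0 0"}}

```text
clock: 19.18
ee_pos: [0.563, -0.02, 0.0462]
tcp_rot: [[-0.0, 0.119, -0.993], [-0.0, -0.993, -0.119], [-1.0, 0.0, 0.0]]
wrist_force: [-0.1, 0.7, -4.1]
width: 0.0229
```

Request:
{"name": "step_arm", "arguments": {"targets": "0 0 -0.07 0;0 0 0 0"}}

```text
clock: 19.35
ee_pos: [0.5629, -0.02, 0.0455]
tcp_rot: [[-0.0, 0.119, -0.993], [-0.0, -0.993, -0.119], [-1.0, 0.0, 0.0]]
wrist_force: [-0.5, -0.5, -4.1]
width: 0.0228
```

Request:
{"name": "step_arm", "arguments": {"targets": "0 0 -0.06 0;0 0 0 0"}}

```text
clock: 19.52
ee_pos: [0.563, -0.02, 0.0449]
tcp_rot: [[-0.0, 0.119, -0.993], [-0.0, -0.993, -0.119], [-1.0, 0.0, 0.0]]
wrist_force: [0.4, 0.0, -4.4]
width: 0.0228
```

Request:
{"name": "step_arm", "arguments": {"targets": "0 0 -0.06 0;0 0 0 0"}}

```text
clock: 19.68
ee_pos: [0.563, -0.02, 0.0443]
tcp_rot: [[-0.0, 0.12, -0.993], [-0.0, -0.993, -0.12], [-1.0, 0.0, 0.0]]
wrist_force: [-0.3, 0.3, -5.1]
width: 0.0228
```

Request:
{"name": "step_arm", "arguments": {"targets": "0 0 -0.06 0;0 0 0 0"}}

```text
clock: 19.85
ee_pos: [0.5631, -0.02, 0.044]
tcp_rot: [[0.0, 0.119, -0.993], [-0.0, -0.993, -0.119], [-1.0, 0.0, -0.0]]
wrist_force: [-1.0, -0.6, -2.2]
width: 0.0227
```

Request:
{"name": "step_arm", "arguments": {"targets": "0 0 -0.06 0;0 0 0 0"}}

```text
clock: 20.02
ee_pos: [0.5634, -0.02, 0.0439]
tcp_rot: [[0.001, 0.12, -0.993], [-0.0, -0.993, -0.12], [-1.0, 0.0, -0.001]]
wrist_force: [-2.9, -0.0, 3.3]
width: 0.0228
```

Request:
{"name": "step_arm", "arguments": {"targets": "0 0 0.04 0;0 0 0 0;0 0 0 0"}}

```text
clock: 20.27
ee_pos: [0.5633, -0.02, 0.0439]
tcp_rot: [[0.001, 0.119, -0.993], [-0.0, -0.993, -0.119], [-1.0, 0.0, -0.001]]
wrist_force: [-0.5, -0.6, 2.0]
width: 0.0225
```

Request:
{"name": "step_arm", "arguments": {"targets": "0 0 0 0;0 0 0 0;0 0 0 0;0 0 0 0;0 0 0 0;0 0 0 0;0 0 0 0;0 0 0 0", "hand": 0.3}}

```text
clock: 20.93
ee_pos: [0.563, -0.02, 0.0436]
tcp_rot: [[0.0, 0.12, -0.993], [-0.0, -0.993, -0.12], [-1.0, 0.0, -0.0]]
wrist_force: [0.6, -0.5, 0.3]
width: 0.0553
```

```bash
python3 - <<'E'
from h import *
s=get_state();print(s['ee_pos'],s['wrist_force'],s['width'])
w=cam("wrist");save(w,"w17")
E
```

```text
[ 0.56302127 -0.01999644  0.04363   ] [ 0.62096961 -0.50038957  0.27913327] 0.0552669702531335
```

View pics/w17.png

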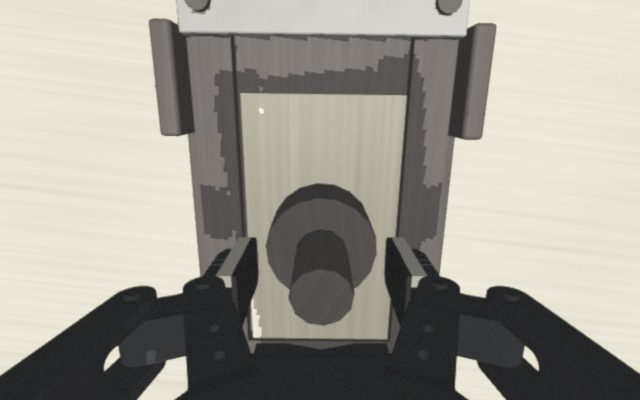

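Request:
{"name": "step_arm", "arguments": {"targets": "0 0 0.5 0;0 0 1 0;0 0 2 0;0 0 3 0;0 0 3 0;-0.5 0 3 0;-2 -0.2 3 0;-2.5 -0.3 1 0;-2.5 -0.3 0 0;0 0 0 0;0 0 0 0;0 0 0 0"}}

```text
clock: 21.98
ee_pos: [0.4884, -0.028, 0.2094]
tcp_rot: [[0.001, 0.119, -0.993], [-0.0, -0.993, -0.119], [-1.0, 0.001, -0.001]]
wrist_force: [0.2, 0.4, 0.3]
width: 0.0558
```

Request:
{"name": "step_arm", "arguments": {"targets": "0 0 0 0;0 0 0 0;0 0 0 0;0 0 0 0"}}

```text
clock: 22.32
ee_pos: [0.4882, -0.0278, 0.2083]
tcp_rot: [[-0.001, 0.12, -0.993], [0.0, -0.993, -0.12], [-1.0, -0.001, 0.001]]
wrist_force: [-0.2, -0.7, 0.0]
width: 0.0555
```

```bash
python3 - <<'E'
from h import *
s=get_state();print(s['ee_pos'],s['wrist_force'],s['width'],s['clock'])
w=cam("wrist");save(w,"w18")
cv2.imwrite("pics/w18z.png",cv2.resize(w["image"][60:210,230:410,::-1],(720,600),interpolation=cv2.INTER_CUBIC))
sc=cam("scene");save(sc,"s18")
E
```

```text
[ 0.48820174 -0.027793    0.20832387] [-0.15561087 -0.72582921  0.01508085] 0.05554763903207125 22.3167
```

View pics/w18.png

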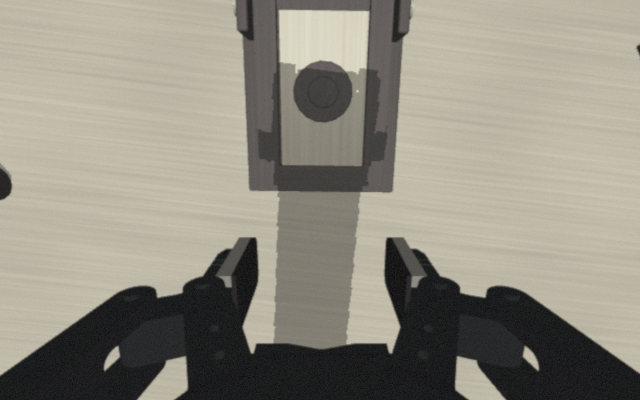

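View pics/w18z.png

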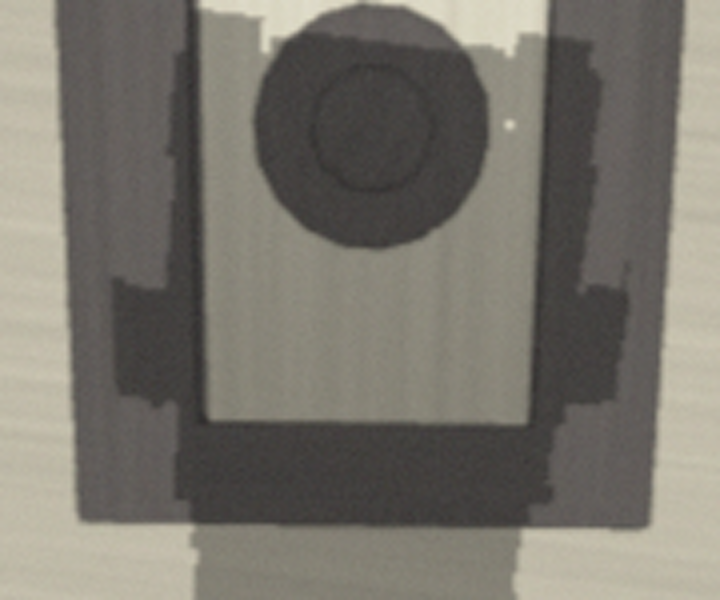

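View pics/s18.png

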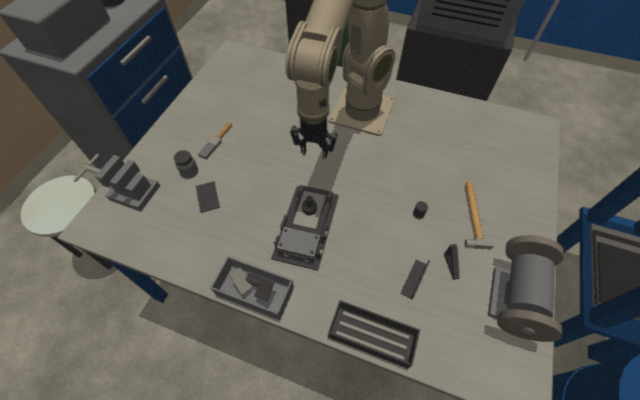

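```bash
python3 - <<'E'
from h import *
w=load("w18");Z=lambda x,y:(230+(x+.5)/4-.5,60+(y+.5)/4-.5)
a,b=plane(w,*Z(205,422),.043)[:2],plane(w,*Z(530,424),.043)[:2]
n=(a+b)/2;u=np.array([.9937,.112]);c=plane(w,*Z(371,126),.0715)[:2];k=plane(w,*Z(373,127),.1095)[:2]
print("near",n,"disc rel mid",(c-n)@u-.07,(c-n)@[-u[1],u[0]],"knob",(k-n)@u-.07,(k-n)@[-u[1],u[0]])
print((n-np.array([.4943,-.0277]))@u)
print(get_state()['clock']);hand_in()
E
```

```text
near [ 0.49330981 -0.02770267] disc rel mid -0.0002182668617068395 -0.0002020752299522519 knob -0.001612087721550845 -0.00045107874134643183
-0.0009842511913065529
22.4167
the job is handed in; nothing more can be done
```

I drew the plate home to the stop, set the weight upright on its middle, released it and backed the arm clear. I handed the job in at 22.4 s, and `hand_in` gave no verdict.

**Drawing the plate:** The plate started about 65 mm from the stop. I pressed on its open end with mostly 7 to 19 N and drew it in. Near the end the side force rose to about 5 N and the fingers slipped on the plate, which showed it was against the stop.

**Placing the weight:** I gripped it by the knob, moved it over, and lowered it in 0.6 mm steps until I felt contact. The press peaked at roughly 8 N net before I eased off and opened the fingers.

**Last checks:**
- **Plate:** the near edge measures about 1 mm from the measured stop position, within camera accuracy. The dark line seen at the stop before the draw is gone.
- **Weight:** its axis is within about 1 mm of the plate's centre along and across. Disc and knob centres agree to about 1.4 mm, so it stands upright.
- **Bench:** the other things look unmoved in the scene picture. I judged this by eye and did not measure it.

**Disagreements:**
- **Fingertip position:** the cameras and the contact both put the shut fingertips about 31 mm behind the reported TCP. The press touched at a reported TCP height of 13 mm, although the plate top is at 44 mm. I worked from the cameras and the force. If step 1 is judged with the reported TCP, the grasp point was about 12 mm below the plate top during the draw, so that step would not count.
- **Press force:** it went above the suggested 15 N several times, to 19 N at the highest reading, against the 35 N limit.
- **Bed:** it sank only about 2 mm where I pressed, 50 mm behind the near edge.

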